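# Shut down the batt grinder: pile the batts, park the arm, hang the ear defenders

## Task

The kiln batts have been ground clean, so shut the grinding bench down: swing the presser arm on the grinder well up, lift the last batt off the grinding disc, and lower the arm all the way down again onto the bare disc. Stack that batt and every batt from the ware board in one square pile, edges flush, in the middle of the grey felt mat, and hang the ear defenders over the steel bar with one cup on each side. Never pull the batt out from under the lowered presser foot, and leave the bottle, the mug and the rubbing stone where they are.

Things in the scene. Friction and masses are not known exactly. Their poses are not given: they have to be found in the camera images.
- grinder: flat-lap grinder, fixed to the bench: blue housing 240 mm (x) by 300 mm (y), its top 75 mm above the bench; origin at the centre of its underside on the bench. Its x, y axes give the grinder's directions. A white drip tank stands at its far corner (85, 110 mm), up to 210 mm high, and a thin copper pipe runs from it along x = 88 mm at 120 to 135 mm height to y = -20 mm
- disc (a point): centre of the top of the grinding disc (steel, 180 mm across), which stands 92 mm above the bench at (0, -40 mm) in the grinder's frame. The disc does not turn. batt_a starts on it, its length about along the grinder's x
- presser (a joint): angle of the presser arm in rad: 0 = fully down, foot on the bare disc; it grows as the arm swings up, stop at 1.6. At the start it is about 0.1, the rubber foot just on batt_a. The hinge is stiff and the arm stays wherever it is left; up to 5 N at the handle moves it
- presser_hinge (a point): centre of the presser arm's hinge, 140 mm above the bench at (0, 110 mm) in the grinder's frame; the hinge line runs along the grinder's x. At angle 0 the 18 mm wide aluminium arm runs level from here along the grinder's -y, over the disc; swinging up, it turns in the grinder's y-z plane until it stands upright over the hinge
- presser_handle (a point): grip point: middle of a red round pin, 12 mm thick, 75 mm long, sticking out along the grinder's -x from the arm's end. At angle 0 it lies (-50, -180, +10 mm) from the hinge in the grinder's axes and turns with the arm. Pinched from above, fingers closing along the grinder's y, it can be held through the whole swing, turning between the pads
- ware_board: brown wooden ware board, fixed, 340 mm (x) by 240 mm (y), 6 mm thick, origin at the centre of its underside. Two to four of the batts b to e start on it, at its four places (75 mm either way in x, 67 mm either way in y), their length about along its x
- felt_mat: grey felt mat, fixed: 170 mm (x) by 120 mm (y), 4 mm thick; origin at the centre of its underside. The pile belongs in its middle, every batt wholly on it; batts lie on one another 14 mm each
- batt_a: the batt on the grinding disc at the start: cream kiln batt with a few stains, a plain rigid slab 120 mm long (its x axis) by 60 mm wide (y) by 14 mm thick (z), the same either way up. Origin: its centre. 0.22 kg
- batt_b: starts on the ware board (may be absent: then None from the start): cream kiln batt with a few stains, a plain rigid slab 120 mm long (its x axis) by 60 mm wide (y) by 14 mm thick (z), the same either way up. Origin: its centre. 0.22 kg
- batt_c: starts on the ware board (may be absent: then None from the start): cream kiln batt with a few stains, a plain rigid slab 120 mm long (its x axis) by 60 mm wide (y) by 14 mm thick (z), the same either way up. Origin: its centre. 0.22 kg
- batt_d: starts on the ware board (may be absent: then None from the start): cream kiln batt with a few stains, a plain rigid slab 120 mm long (its x axis) by 60 mm wide (y) by 14 mm thick (z), the same either way up. Origin: its centre. 0.22 kg
- batt_e: starts on the ware board (may be absent: then None from the start): cream kiln batt with a few stains, a plain rigid slab 120 mm long (its x axis) by 60 mm wide (y) by 14 mm thick (z), the same either way up. Origin: its centre. 0.22 kg
- ear_defenders: ear defenders upright on two yellow cups, 166 mm wide over the cups (y), 60 mm deep (x), 165 mm high, rigid, 0.25 kg; origin at the centre between the undersides of the cups, z up. The gap between the cushions is 90 mm. The black headband arches over from cup to cup in the y-z plane; its padded crown is 32 mm wide (x), 52 mm long (y) and 18 mm thick, its underside 147 mm above them
- crown (a point): centre of the top of the ear defenders' padded crown, 165 mm above the cups' underside. Pinch it across its 32 mm width (fingers closing along x), fingertips no more than 16 mm below the top, so that they clear the bar underneath
- hang_bar: fixed round steel bar 16 mm thick along its own x, on one post at its +x end (100 mm from the origin, on a base plate 100 mm square, 12 mm high); the other end, at x = -108 mm, is free. Origin on the bench below the middle of the bar
- bar_mid (a point): top of the bar at its middle, 175 mm above the bench. Hung on it, the ear defenders' y axis lies across the bar, their crown's top is 193 mm high and the cups hang 28 mm above the bench
- water_bottle: blue bottle, 60 mm across, 150 mm high, to be left alone; origin at the centre of its underside
- tea_mug: white mug, 80 mm across, 85 mm high, to be left alone; origin at the centre of its underside
- rubbing_stone: dark rubbing stone, 120 x 50 x 30 mm, to be left alone; origin at the centre of its underside
Not all that is in view belongs to the job. Leave any brown or yellow look-alike of the batt_b alone.

How it is judged:
By the outcome, as a careful person would: the job done as asked, in the order asked, and still so for the second after the job is handed in, with the robot touching nothing.
Of batt_b, batt_c, batt_d, batt_e only 2 to 4 are there at a start; the rules pass over those that are not, and their reading is None.
At some moment in a run one of batt_b, batt_c, batt_d, batt_e may be knocked a few centimetres aside while the robot is not near it.
It also fails if it takes over 210 s, if anything falls off the work surface, if the arm or the gripper's body presses on something with over 40 N, if the wrist force passes 120 N, or if a joint passes its speed limit or range.

## Robot

A 7-joint arm with a two-finger parallel gripper is mounted at the origin on the work surface. World frame = base frame: x ahead of the robot, y to its left, z up, the work surface at z = 0. Lengths are in m, angles in rad, forces in N, time in s.
With the tool pointing down it reaches from about 0.425 to 0.925 m from the base axis. Payload 6.8 kg.
Tool frame: the origin (TCP) lies on the mounting face of the last link; the fingertips stand 173 mm ahead of it and the grasp point (between the pads) lies 155 mm ahead of it (grip_point_offset is the distance from the TCP to the grasp point, in m); x points along the fingers, z is the direction in which the jaws open and shut, and the axes are right-handed (so a half turn about x gives the same grasp; the last joint's range is limited). The gripper opens to 85 mm and grips with 20 to 120 N. Pads are 22 mm wide; open, the fingers measure 114 mm over their backs; the gripper's body (76 mm by 85 mm) begins 54 mm behind the grasp point. The pads swing forward as they close: fully open they stand 13 mm farther back than shut.
Start: joints at [1.151, 0.477, 0.022, 1.555, -0.011, 1.109, -0.083], TCP at [0.207, -0.642, 0.405] pointing down, gripper open.
Joint ranges: [-2.96, 2.96], [-0.34, 2.1], [-1.41, 1.46], [0.24, 2.44], [-1.37, 4.51], [0.17, 1.92], [-2.96, 2.96]. Speed limits (rad/s): [2.39, 2.39, 3.14, 3.14, 3.14, 3.14, 3.14].

## Interface

Orientations are given as a rotation vector (axis times angle).
In Python, from bench import * gives the robot as it stands. The module is installed in compiled form; this text tells all that it offers.
- The arm moves only by the tool servo_tool, never from a script. Its argument "motion" is a list of rows, each a list of 5 numbers: the shift along the tool's x, y, z in m, then the turn about the tool's x in degrees, then the gripper command: -1 is fully open, 1 is shut, values between are in proportion. In form: [[dx, dy, dz, turn, fingers], ...]. A call has 1 to 8 rows; each row is the pose to reach, as a shift and turn from the pose measured when the call began, along the tool's axes at that moment; what a row does not reach only later rows make up. A row lasts 1/10 s, in which the tool goes at most 50 mm and 8.59 degrees, less where a joint would pass 70% of its speed; a pose out of reach is approached as far as the arm can. A call with a gripper value outside its range is refused whole. The fingers move at their own pace and stop on an object; "force" is the grip in N (left out, the last holds). Time passes only in rows, so rows that repeat a pose let the fingers close. It gives the time, the measured TCP pose, the force and the opening at its end, in the units of the state.
- get_obs(): the state, without advancing time (a new reading comes with each control period).
- grab_frame(name): name is "scene" or "top" or "wrist"; returns the picture (384x512x3 uint8, red, green, blue); there is no depth.
- camera_params(name): a dict with "mtx" (3x3 intrinsics, pixels), "world_to_cam" (4x4, takes a point from world to camera coordinates); the wrist camera has in their place "T_tool_cam" (4x4, takes a point from camera to tool coordinates, whose origin is the TCP and whose axes are the tool frame's). Camera axes: x right, y down, z forward; pixel columns grow to the right and rows downward; lengths in m; the calibration is good to about 2 mm. A picture is of the moment at which its call begins: read the wrist's pose just before it. camera_params takes no time and is no camera call.
- hand_in(): hands the job in, once; it reports no verdict.
The state is a dict: "clock": time; "joints": joint angles; "qvel": joint speeds; "tau": joint torques, N m; "tcp_pos": TCP position; "orientation": TCP orientation; "contact_force": force on the tool from outside, world axes, zero at the start; "moment": the same for the moment, N m; "grip_width": finger opening in m.
Only numpy, scipy, OpenCV 4.12 (cv2) and the standard library are available. Lean on these libraries where they do the work, as an engineer would, in place of code of your own. Each camera call takes 0.05 s, during which the arm holds its last target. There are 200 camera calls.

## Working session

There is one attempt and no reset: what is moved stays moved. The work goes in short steps, Python scripts to look and compute and a tool call to move; the robot and the scene stay as the last step left them, time stands still between calls to the robot, and variables do not carry over. Pictures are saved under pics/ and viewed, about 12 in all and at most 16, crops included, and the job is handed in when it is done.

Besides the shell and the picture viewer there is one more tool, called after "Request:" by a JSON object that holds its "fn" and its "kwargs", one argument or row to a line. servo_tool: Moves the arm, as the interface text tells. Its arguments: {"type":"object","properties":{"motion":{"type":"array","items":{"type":"array","items":{"type":"number"}}},"force":{"type":"number"}},"required":["motion"]}

```bash
mkdir -p pics; ls; python3 - <<'E'
from bench import *
import cv2,numpy as np
o=get_obs();print(o)
for n in("scene","top","wrist"):
    cv2.imwrite(f"pics/{n}0.png",grab_frame(n)[:,:,::-1]);print(n,{k:np.round(v,4).tolist() for k,v in camera_params(n).items()})
a=cv2.imread("pics/scene0.png");b=cv2.imread("pics/top0.png")
E
```

```text
pics
{'clock': 0.0, 'joints': array([ 1.1509303 ,  0.47778994,  0.02234089,  1.5564701 , -0.01155069,
        1.10931445, -0.08310512]), 'qvel': array([-7.68093801e-04, -2.28660249e-03, -2.55615016e-03, -5.48305577e-05,
       -1.94445169e-04,  1.64470690e-03, -5.39160156e-04]), 'tau': array([ 8.35604369e-04, -5.96443033e+01,  1.60826359e+00, -2.81200451e+01,
        1.24420857e-02,  9.44914296e-03,  3.13648661e-05]), 'tcp_pos': array([ 0.2069747 , -0.64218297,  0.40372438]), 'orientation': array([ 0.97760707,  1.34230142, -0.97592303]), 'contact_force': array([0.83002143, 0.05259721, 0.4808968 ]), 'moment': array([-0.0561888 ,  0.00975527, -0.01910935]), 'grip_width': 0.08521513064862622}
scene {'mtx': [[355.6873, 0.0, 253.3729], [0.0, 355.6873, 193.9108], [0.0, 0.0, 1.0]], 'world_to_cam': [[0.8244, 0.5659, -0.0113, -0.3965], [0.4496, -0.6668, -0.5943, -0.1602], [-0.3438, 0.4849, -0.8042, 1.3051], [0.0, 0.0, 0.0, 1.0]]}
top {'mtx': [[396.0396, 0.0, 248.1028], [0.0, 396.0396, 187.515], [0.0, 0.0, 1.0]], 'world_to_cam': [[-0.0051, -0.9997, -0.0237, 0.0007], [-0.9911, 0.0082, -0.1328, 0.4959], [0.133, 0.0228, -0.9909, 1.2079], [0.0, 0.0, 0.0, 1.0]]}
wrist {'mtx': [[324.6549, 0.0, 250.7188], [0.0, 324.6549, 193.4752], [0.0, 0.0, 1.0]], 'T_tool_cam': [[-0.0011, -0.3084, 0.9513, 0.03], [-0.0012, -0.9513, -0.3084, 0.0807], [1.0, -0.0015, 0.0007, 0.0006], [0.0, 0.0, 0.0, 1.0]]}
```

View pics/top0.png

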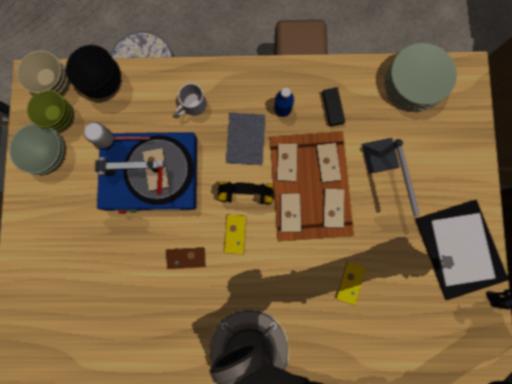

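View pics/scene0.png

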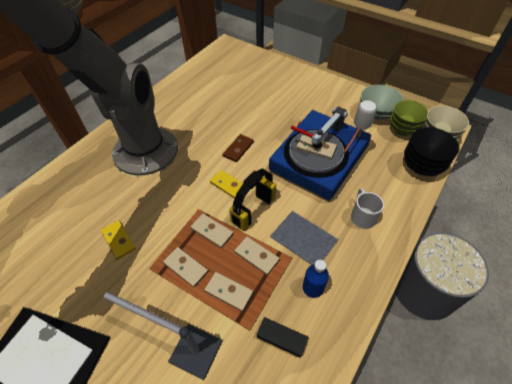

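The top view shows the grinder at px (147,170) with its arm pointing right, the mat at (246,138), four batts on the board around (312,185), the ear defenders at (245,190), and the bar with free end at (415,215) and post top at about (398,143). Yellow and brown look-alikes lie at (235,233), (350,282) and (186,258).

```bash
cat > h.py <<'E'
from bench import *
import cv2,numpy as np
from scipy.spatial.transform import Rotation as Ro
def cam(n,o=None):
    p=camera_params(n);K=p["mtx"]
    if n=="wrist":
        o=o or get_obs();T=np.eye(4);T[:3,:3]=Ro.from_rotvec(o["orientation"]).as_matrix();T[:3,3]=o["tcp_pos"]
        C=T@p["T_tool_cam"]
    else: C=np.linalg.inv(p["world_to_cam"])
    return K,C
def ray(c,uv):
    K,C=c;d=C[:3,:3]@np.linalg.inv(K)@np.array([uv[0],uv[1],1.]);return C[:3,3],d
def plane(c,uv,z):
    p,d=ray(c,uv);return p+d*(z-p[2])/d[2]
def two(c1,u1,c2,u2):
    p,d=ray(c1,u1);q,e=ray(c2,u2);s=np.linalg.lstsq(np.c_[d,-e],q-p,rcond=None)[0]
    a=p+s[0]*d;b=q+s[1]*e;return (a+b)/2,np.linalg.norm(a-b)
def proj(c,P):
    K,C=c;v=np.linalg.inv(C)@np.r_[P,1];v=K@v[:3];return v[:2]/v[2]
def rects(c,m,z,amin=150):
    out=[]
    for k in cv2.findContours(m.astype(np.uint8),cv2.RETR_EXTERNAL,cv2.CHAIN_APPROX_NONE)[0]:
        if cv2.contourArea(k)<amin: continue
        W=np.array([plane(c,p[0],z)[:2]*1000 for p in k],np.float32)
        (x,y),(w,h),a=cv2.minAreaRect(W)
        if w<h: w,h,a=h,w,a+90
        out.append((k.reshape(-1,2).mean(0).round(),round(x,1),round(y,1),round(w,1),round(h,1),round((a+90)%180-90,1)))
    return out
def R(o=None): return Ro.from_rotvec((o or get_obs())["orientation"]).as_matrix()
def shift(P,off=0.155,o=None):
    "tool shift bringing the grasp point to world P"
    o=o or get_obs();r=R(o);return r.T@(np.array(P)-o["tcp_pos"]-r[:,0]*off)
E
python3 - <<'E'
from h import *
print(R().round(3))
im=cv2.imread("pics/top0.png");hsv=cv2.cvtColor(im,cv2.COLOR_BGR2HSV);H,S,V=cv2.split(hsv);c=cam("top")
for u,v in[(285,165),(246,138),(147,200),(300,140),(60,320),(235,233),(312,185),(380,155),(408,180)]:print((u,v),hsv[v,u])
mm=np.zeros(H.shape,bool);mm[130:240,270:355]=1
print("blue",*rects(c,(H>100)&(H<125)&(S>130)&(V>60),.075),sep="\n")
print("cream",*rects(c,(S<110)&(V>150)&mm,.02),sep="\n")
mm2=np.zeros(H.shape,bool);mm2[100:175,215:275]=1
print("mat",*rects(c,(S<90)&(V<140)&mm2,.004),sep="\n")
z=np.hstack([cv2.resize(im[120:225,90:205],None,fx=3.4,fy=3.4,interpolation=3),cv2.resize(im[120:225,355:475],None,fx=3.4,fy=3.4,interpolation=3)])
cv2.imwrite("pics/z1.png",z);print(z.shape)
E
```

```text
[[-0.     0.952  0.307]
 [ 0.001  0.307 -0.952]
 [-1.    -0.    -0.001]]
(285, 165) [ 17  83 165]
(246, 138) [120  23  78]
(147, 200) [165  36  14]
(300, 140) [ 11 199 118]
(60, 320) [ 17 140 157]
(235, 233) [ 26 255 166]
(312, 185) [ 11 197 114]
(380, 155) [165  19  27]
(408, 180) [163  16 114]
blue
(array([144., 196.]), 488.7, 308.3, 291.3, 116.9, 89.6)
(array([118., 150.]), 609.0, 397.1, 114.4, 66.3, 89.4)
(array([159., 138.]), 655.8, 278.7, 262.5, 77.0, 72.6)
cream
(array([290., 212.]), 419.4, -134.8, 113.3, 53.3, -0.9)
(array([334., 207.]), 432.2, -270.4, 117.2, 54.6, -4.2)
(array([329., 162.]), 577.3, -259.6, 111.8, 53.7, 6.0)
(array([287., 162.]), 580.7, -125.2, 113.8, 54.0, -1.2)
mat
(array([245., 139.]), 662.5, 6.3, 169.0, 119.6, -4.0)
(357, 799, 3)
```

View pics/z1.png

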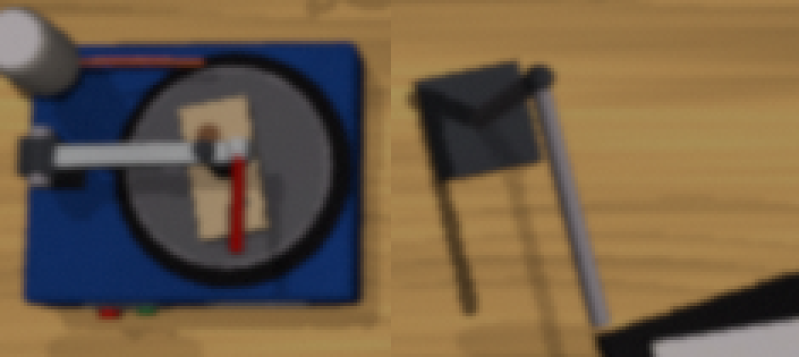

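```bash
python3 - <<'E'
from h import *
c=cam("top");im=cv2.imread("pics/top0.png")
print("cam",c[1][:3,3])
f=lambda x,y,ox,X0:((x-X0)/3.4+ox-.35,y/3.4+120-.35)
a=plane(c,f(541,77,355,391),.167);b=plane(c,f(600,325,355,391),.167);print("bar post,free",a,b,np.linalg.norm(a-b))
for n,u in dict(TR=(360,45),BR=(360,302),BL=(26,302)).items(): print(n,plane(c,f(*u,90,0),.075))
for n,u in dict(p1=(238,160),p2=(235,250)).items(): print(n,plane(c,f(*u,90,0),.168))
hb=plane(c,f(37,158,90,0),.155);print("hinge~",hb,"arm end",plane(c,f(240,150,90,0),.17))
r=Ro.from_matrix(R());print("turn 0 gives jaw yaw",np.degrees(np.arctan2(R()[1,2],R()[0,2])))
hsv=cv2.cvtColor(im,cv2.COLOR_BGR2HSV);H,S,V=cv2.split(hsv)
y=(H>22)&(H<33)&(S>200)&(V>100)
for zz in(0.,.05):print(*rects(c,y,zz,20),sep="\n")
print("shift to above grinder",shift((.45,.28,.28)), shift((.48,0,.28)))
E
```

```text
cam [ 0.33085467 -0.0308932   1.26268419]
bar post,free [ 0.60254425 -0.42978108  0.167     ] [ 0.39745725 -0.46558102  0.167     ] 0.2081881649129426
TR [0.66208384 0.15819999 0.075     ]
BR [0.42779125 0.15525586 0.075     ]
BL [0.42989332 0.45418519 0.075     ]
p1 [0.53911124 0.24386188 0.168     ]
p2 [0.46382296 0.2444853  0.168     ]
hinge~ [0.54493242 0.41773365 0.155     ] arm end [0.547151   0.24189887 0.17      ]
turn 0 gives jaw yaw -72.13653348066178
(array([350., 294.]), 174.4, -309.5, 64.5, 60.5, -18.3)
(array([235., 234.]), 352.2, 41.4, 119.4, 60.1, -4.0)
(array([222., 196.]), 473.5, 82.2, 19.4, 19.3, -0.4)
(array([350., 294.]), 180.6, -298.5, 62.0, 58.1, -18.3)
(array([235., 234.]), 351.3, 38.5, 114.7, 57.7, -4.0)
(array([222., 196.]), 467.8, 77.7, 18.6, 18.6, -0.4)
shift to above grinder [-0.02999475  0.51418727 -0.80310364] [-0.03035782  0.45685101 -0.52740014]
```

Request:
{"fn": "servo_tool", "kwargs": {
  "motion": [
    [-0.05,0.43,-0.43,18,-1],
    [-0.05,0.43,-0.43,18,-1],
    [-0.05,0.43,-0.43,18,-1],
    [-0.05,0.43,-0.43,18,-1],
    [-0.05,0.43,-0.43,18,-1],
    [-0.05,0.43,-0.43,18,-1],
    [-0.05,0.43,-0.43,18,-1],
    [-0.05,0.43,-0.43,18,-1]
  ]
}}

```text
clock: 0.95
tcp_pos: [0.3892, -0.2856, 0.4375]
orientation: [1.212, 1.209, -1.211]
contact_force: [1.2, -0.2, -0.3]
grip_width: 0.0853
```

Request:
{"fn": "servo_tool", "kwargs": {
  "motion": [
    [0,0.06,-0.3,0,-1],
    [0,0.06,-0.3,0,-1],
    [0,0.06,-0.3,0,-1],
    [0,0.06,-0.3,0,-1],
    [0,0.06,-0.3,0,-1],
    [0,0.06,-0.3,0,-1],
    [0,0.06,-0.3,0,-1],
    [0,0.06,-0.3,0,-1]
  ]
}}

```text
clock: 1.75
tcp_pos: [0.45, 0.0158, 0.4377]
orientation: [1.209, 1.212, -1.208]
contact_force: [0.8, -0.8, 0.1]
grip_width: 0.0853
```

Request:
{"fn": "servo_tool", "kwargs": {
  "motion": [
    [0,0,-0.24,0,-1],
    [0,0,-0.24,0,-1],
    [0,0,-0.24,0,-1],
    [0,0,-0.24,0,-1],
    [0,0,-0.24,0,-1],
    [0,0,-0.24,0,-1]
  ]
}}

```text
clock: 2.35
tcp_pos: [0.449, 0.2595, 0.4381]
orientation: [1.206, 1.216, -1.203]
contact_force: [-0.4, -0.5, -1.5]
grip_width: 0.0855
```

```bash
cat > look.py <<'E'
import sys,json
from h import *
o=get_obs();cv2.imwrite(f"pics/{sys.argv[1]}.png",grab_frame("wrist")[:,:,::-1])
json.dump({k:np.asarray(v).tolist() for k,v in o.items()},open(f"pics/{sys.argv[1]}.json","w"))
print(o["clock"],o["tcp_pos"].round(4),R(o).round(3).tolist())
E
python3 look.py w1
```

```text
2.35 [0.449  0.2595 0.4381] [[-0.001, 1.0, 0.007], [0.004, 0.007, -1.0], [-1.0, -0.001, -0.004]]
```

View pics/w1.png

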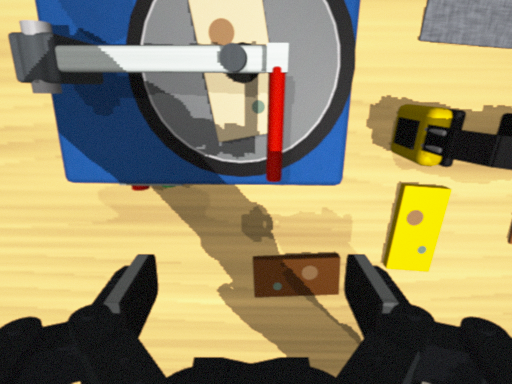

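```bash
cat >> h.py <<'E'
def saved(n):
    import json
    return cam("wrist",{k:np.array(v) for k,v in json.load(open(f"pics/{n}.json")).items()})
E
python3 - <<'E'
from h import *
c=saved("w1")
for n,u,z in[("BL",(66,184),.075),("BR",(343,184),.075),("pin1",(277,70),.168),("pin2",(274,180),.163),("hinge",(40,55),.155)]:
    print(n,plane(c,u,z).round(4))
im=cv2.imread("pics/w1.png");H,S,V=cv2.split(cv2.cvtColor(im,cv2.COLOR_BGR2HSV))
m=((H<6)|(H>174))&(S>180)&(V>80)
k=max(cv2.findContours(m.astype(np.uint8),0,1)[0],key=cv2.contourArea)
p=k.reshape(-1,2).mean(0);print(p)
m0=cv2.imread("pics/scene0.png");H,S,V=cv2.split(cv2.cvtColor(m0,cv2.COLOR_BGR2HSV));m=((H<6)|(H>174))&(S>180)&(V>80)
for k in cv2.findContours(m.astype(np.uint8),0,1)[0]:
    if cv2.contourArea(k)>15:q=k.reshape(-1,2).mean(0);print(q,two(c,p,cam("scene"),q))
print(shift((.495,.24,.168)))
E
```

```text
BL [0.4308 0.4583 0.075 ]
BR [0.4329 0.1621 0.075 ]
pin1 [0.5417 0.2428 0.168 ]
pin2 [0.4614 0.2423 0.163 ]
hinge [0.5515 0.413  0.155 ]
[275.21399177 123.85596708]
[301.24390244 130.90243902] (array([0.50235667, 0.24211587, 0.16937069]), np.float64(0.006038777488894584))
[0.1145528  0.04564946 0.01710511]
```

Request:
{"fn": "servo_tool", "kwargs": {
  "motion": [
    [0.02,0.046,0.018,0,-1],
    [0.05,0.046,0.018,0,-1],
    [0.09,0.046,0.018,0,-1],
    [0.115,0.046,0.018,0,-1],
    [0.115,0.046,0.018,0,-1]
  ]
}}

```text
clock: 2.9
tcp_pos: [0.4953, 0.2347, 0.3188]
orientation: [1.202, 1.212, -1.217]
contact_force: [-0.2, -0.6, -0.5]
grip_width: 0.0853
```

Request:
{"fn": "servo_tool", "kwargs": {
  "force": 40,
  "motion": [
    [0,0,0,0,1],
    [0,0,0,0,1],
    [0,0,0,0,1],
    [0,0,0,0,1],
    [0,0,0,0,1],
    [0,0,0,0,1],
    [0,0,0,0,1],
    [0,0,0,0,1]
  ]
}}

```text
clock: 3.7
tcp_pos: [0.4952, 0.2419, 0.3212]
orientation: [1.211, 1.221, -1.201]
contact_force: [2.2, 20.8, -7.2]
grip_width: 0.0099
```

```bash
python3 - <<'E'
from h import *
o=get_obs();G=o["tcp_pos"]+R(o)[:,0]*.155;print(G,o["grip_width"],o["contact_force"])
h=np.array([.417,.140]); th=np.arctan2(G[2]-h[1],h[1-1]-G[1])-np.arctan2(10,180);print("th",th,"r",np.hypot(G[2]-h[1],h[0]-G[1]))
r=np.hypot(.18,.01);a0=np.arctan2(.01,.18)
for t in np.arange(.1,1.56,.1):
    p=h+[-r*np.cos(a0+t),r*np.sin(a0+t)];print(round(t,2),"tool x %.3f z %.3f"%(G[2]-p[1],G[1]-p[0]))
E
```

```text
[0.49487224 0.24352788 0.16625086] 0.009926695557284874 [ 2.24112872 20.8144773  -7.15310139]
th 0.09468812536484753 r 0.17544710039247582
0.1 tool x -0.002 z 0.005
0.2 tool x -0.019 z 0.001
0.3 tool x -0.036 z -0.004
0.4 tool x -0.053 z -0.012
0.5 tool x -0.069 z -0.020
0.6 tool x -0.084 z -0.031
0.7 tool x -0.097 z -0.042
0.8 tool x -0.110 z -0.055
0.9 tool x -0.121 z -0.069
1.0 tool x -0.131 z -0.085
1.1 tool x -0.139 z -0.101
1.2 tool x -0.145 z -0.118
1.3 tool x -0.150 z -0.135
1.4 tool x -0.153 z -0.153
1.5 tool x -0.154 z -0.171
```

Request:
{"fn": "servo_tool", "kwargs": {
  "motion": [
    [-0.009,-0.0,-0.002,0,1],
    [-0.018,0,-0.004,0,1],
    [-0.035,0,-0.009,0,1],
    [-0.051,0,-0.016,0,1],
    [-0.067,0,-0.025,0,1],
    [-0.082,0,-0.035,0,1],
    [-0.096,0,-0.047,0,1],
    [-0.096,0,-0.047,0,1]
  ]
}}

```text
clock: 4.5
tcp_pos: [0.4949, 0.2884, 0.42]
orientation: [1.212, 1.22, -1.199]
contact_force: [-1.7, -4.2, 5.0]
grip_width: 0.0105
```

```bash
cat > th.py <<'E'
from h import *
o=get_obs();G=o["tcp_pos"]+R(o)[:,0]*.155
d=G[1:]-[.4215,.140];t=np.arctan2(d[1],-d[0])-np.arctan2(10,180)
print(G.round(4),"th",t,"r",np.hypot(*d),o["contact_force"].round(1),o["grip_width"])
p=lambda t:np.array([-.18*np.cos(t)+.01*np.sin(t),.18*np.sin(t)+.01*np.cos(t)])
import sys
for q in np.linspace(t,float(sys.argv[1]),9)[1:]:
    e=p(q)-d;print("[%.3f,0,%.3f]"%(-e[1],-e[0]))
E
python3 th.py 1.5
```

```text
[0.4949 0.29   0.265 ] th 0.7043415071550557 r 0.18143556327517632 [-1.7 -4.2  5. ] 0.0105451447261798
[-0.012,0,-0.014]
[-0.023,0,-0.028]
[-0.032,0,-0.043]
[-0.040,0,-0.059]
[-0.047,0,-0.076]
[-0.051,0,-0.093]
[-0.054,0,-0.111]
[-0.055,0,-0.129]
```

Request:
{"fn": "servo_tool", "kwargs": {
  "motion": [
    [-0.012,0,-0.014,0,1],
    [-0.023,0,-0.028,0,1],
    [-0.032,0,-0.043,0,1],
    [-0.04,0,-0.059,0,1],
    [-0.046,0,-0.076,0,1],
    [-0.05,0,-0.093,0,1],
    [-0.053,0,-0.111,0,1],
    [-0.053,0,-0.122,0,1]
  ]
}}

```text
clock: 5.3
tcp_pos: [0.4947, 0.4098, 0.4768]
orientation: [1.215, 1.217, -1.197]
contact_force: [-0.9, -6.1, 14.1]
grip_width: 0.0099
```

```bash
python3 th.py 1.5
```

```text
[0.4953 0.4115 0.3218] th 1.4602164373977196 r 0.1820866615316399 [-0.9 -6.1 14.1] 0.009893708617507005
[0.002,0,-0.001]
[0.002,0,-0.002]
[0.002,0,-0.003]
[0.002,0,-0.004]
[0.002,0,-0.005]
[0.002,0,-0.005]
[0.002,0,-0.006]
[0.002,0,-0.007]
```

Request:
{"fn": "servo_tool", "kwargs": {
  "motion": [
    [0,0,0,0,-1],
    [0,0,0,0,-1],
    [0,0,0,0,-1],
    [0,0,0,0,-1],
    [-0.04,0,0,0,-1],
    [-0.07,0,0,0,-1],
    [-0.07,0.0,0.05,0,-1],
    [-0.07,0.0,0.1,0,-1]
  ]
}}

```text
clock: 6.1
tcp_pos: [0.4944, 0.309, 0.5463]
orientation: [1.214, 1.219, -1.193]
contact_force: [0.4, -0.5, 0.0]
grip_width: 0.0854
```

Request:
{"fn": "servo_tool", "kwargs": {
  "motion": [
    [0,0.03,0.04,0,-1],
    [0,0.055,0.04,0,-1],
    [0,0.055,0.04,0,-1],
    [0,0.055,0.04,0,-1]
  ]
}}

```text
clock: 6.5
tcp_pos: [0.5497, 0.2695, 0.5456]
orientation: [1.214, 1.22, -1.194]
contact_force: [-0.8, 1.4, -0.3]
grip_width: 0.0852
```

```bash
python3 look.py w2
```

```text
6.5 [0.5497 0.2695 0.5456] [[0.003, 1.0, 0.009], [0.013, 0.009, -1.0], [-1.0, 0.004, -0.013]]
```

View pics/w2.png

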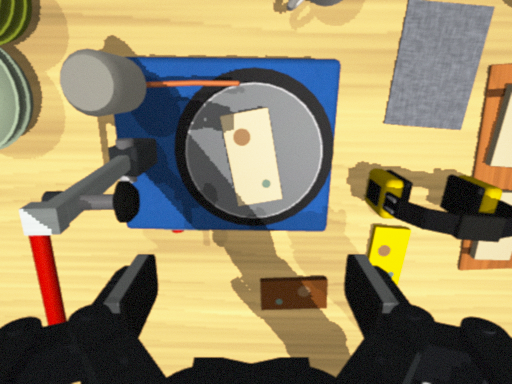

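The wrist view shows the presser arm up at left (pin at (45,275)) and batt_a clear on the disc at (252,155), with the mat at (440,65).

```bash
cat >> h.py <<'E'
def cream(name,z,box,smax=95,vmin=150,amin=800):
    im=cv2.imread(f"pics/{name}.png");H,S,V=cv2.split(cv2.cvtColor(im,cv2.COLOR_BGR2HSV))
    b=np.zeros(H.shape,bool);b[box[1]:box[3],box[0]:box[2]]=1
    m=((S<smax)&(S>20)&(V>vmin)&b).astype(np.uint8)
    m=cv2.morphologyEx(m,cv2.MORPH_OPEN,np.ones((3,3)));m=cv2.morphologyEx(m,cv2.MORPH_CLOSE,np.ones((5,5)))
    return rects(saved(name),m,z,amin)
E
python3 - <<'E'
from h import *
im=cv2.imread("pics/w2.png");hsv=cv2.cvtColor(im,cv2.COLOR_BGR2HSV);print(hsv[140,255],hsv[190,230],hsv[130,215],hsv[60,440])
print(*cream("w2",.106,(180,80,335,225)),sep="\n")
H,S,V=cv2.split(hsv);b=np.zeros(H.shape,bool);b[0:140,370:500]=1
print("mat",*rects(saved("w2"),(S<60)&(V>60)&b,.004,800),sep="\n")
# disc ring: grey disc ellipse centre
b[:]=0;b[75:220,170:335]=1
print("disc black",*rects(saved("w2"),((V<50)&b),.085,400),sep="\n")
E
```

```text
[ 24  46 250] [96 17 77] [100  11 140] [113  14 151]
(array([253., 155.]), 546.0, 272.8, 121.1, 61.2, 10.8)
mat
(array([437.,  63.]), 663.1, 6.0, 169.3, 120.2, -4.2)
disc black
(array([224., 173.]), 524.6, 302.7, 209.3, 130.9, 40.4)
```

```bash
python3 -c "
from h import *
print(shift((.546,.2728,.109)))"
```

```text
[ 0.28178589 -0.00458184  0.00312741]
```

Request:
{"fn": "servo_tool", "kwargs": {
  "motion": [
    [0.05,-0.005,0.003,-8,-1],
    [0.1,-0.005,0.003,-10.3,-1],
    [0.15,-0.005,0.003,-10.3,-1],
    [0.19,-0.005,0.003,-10.3,-1],
    [0.23,-0.005,0.003,-10.3,-1],
    [0.25,-0.005,0.003,-10.3,-1],
    [0.26,-0.005,0.003,-10.3,-1],
    [0.26,-0.005,0.003,-10.3,-1]
  ]
}}

```text
clock: 7.35
tcp_pos: [0.544, 0.2713, 0.285]
orientation: [1.077, 1.301, -1.059]
contact_force: [-0.5, 0.8, -0.3]
grip_width: 0.0855
```

```bash
cat > st.py <<'E'
from h import *
import sys
o=get_obs();r=R(o);print(o["clock"],"G",(o["tcp_pos"]+r[:,0]*.155).round(4),"tcp",o["tcp_pos"].round(4),"jawyaw",np.degrees(np.arctan2(r[1,2],r[0,2])).round(2),"xax",r[:,0].round(3),"w",round(o["grip_width"],4),"F",o["contact_force"].round(1))
if len(sys.argv)>3: print("shift",shift([float(a) for a in sys.argv[1:4]],o=o).round(4))
if len(sys.argv)>4: print("turn",((np.degrees(np.arctan2(r[1,2],r[0,2]))-float(sys.argv[4])+90)%180-90).round(2))
E
python3 st.py .546 .2728 .109 -79.2
```

```text
7.35 G [0.5442 0.2733 0.13  ] tcp [0.544  0.2713 0.285 ] jawyaw -79.01 xax [ 0.002  0.013 -1.   ] w 0.0855 F [-0.5  0.8 -0.3]
shift [0.021  0.0016 0.0011]
turn 0.19
```

Request:
{"fn": "servo_tool", "kwargs": {
  "force": 40,
  "motion": [
    [0.021,0.002,0.001,0,-1],
    [0.021,0.002,0.001,0,-1],
    [0.021,0.002,0.001,0,1],
    [0.021,0.002,0.001,0,1],
    [0.021,0.002,0.001,0,1],
    [0.021,0.002,0.001,0,1],
    [0.021,0.002,0.001,0,1],
    [0.021,0.002,0.001,0,1]
  ]
}}

```text
clock: 8.15
tcp_pos: [0.5466, 0.2716, 0.2661]
orientation: [1.079, 1.3, -1.056]
contact_force: [-1.1, -0.7, 7.2]
grip_width: 0.059
```

```bash
python3 st.py
```

```text
8.15 G [0.5472 0.2738 0.1111] tcp [0.5466 0.2716 0.2661] jawyaw -79.01 xax [ 0.004  0.014 -1.   ] w 0.059 F [-1.1 -0.7  7.2]
```

Request:
{"fn": "servo_tool", "kwargs": {
  "motion": [
    [-0.03,0,0,0,1],
    [-0.07,0,0,0,1],
    [-0.11,0,0,0,1],
    [-0.15,0,0,0,1],
    [-0.15,0,0,0,1]
  ]
}}

```text
clock: 8.65
tcp_pos: [0.5468, 0.2707, 0.4229]
orientation: [1.087, 1.295, -1.047]
contact_force: [1.2, 0.5, -1.4]
grip_width: 0.0588
```

```bash
python3 st.py .663 .006 .267 -94.2
```

```text
8.65 G [0.549  0.2737 0.268 ] tcp [0.5468 0.2707 0.4229] jawyaw -79.01 xax [ 0.014  0.019 -1.   ] w 0.0588 F [ 1.2  0.5 -1.4]
shift [-0.0026  0.0609  0.2845]
turn 15.19
```

Request:
{"fn": "servo_tool", "kwargs": {
  "motion": [
    [0,0.01,0.04,4,1],
    [0,0.02,0.08,8,1],
    [0,0.03,0.12,12,1],
    [0,0.04,0.16,15.2,1],
    [0,0.05,0.2,15.2,1],
    [0,0.055,0.24,15.2,1],
    [0,0.061,0.284,15.2,1],
    [0,0.061,0.284,15.2,1]
  ]
}}

```text
clock: 9.45
tcp_pos: [0.662, -0.0055, 0.4179]
orientation: [1.288, 1.169, -1.255]
contact_force: [0.0, -0.7, -2.0]
grip_width: 0.0585
```

```bash
python3 st.py .663 .006 .03 -94.2; python3 look.py w3; python3 -c "
from h import *
im=cv2.imread('pics/w3.png');cv2.imwrite('pics/w3s.png',im)"
```

```text
9.45 G [ 0.6641 -0.0034  0.2629] tcp [ 0.662  -0.0055  0.4179] jawyaw -94.86 xax [ 0.013  0.014 -1.   ] w 0.0585 F [ 0.  -0.7 -2. ]
shift [ 0.233  -0.0047 -0.0059]
turn -0.66
9.45 [ 0.662  -0.0055  0.4179] [[0.013, 0.996, -0.085], [0.014, -0.085, -0.996], [-1.0, 0.012, -0.015]]
```

View pics/w3.png

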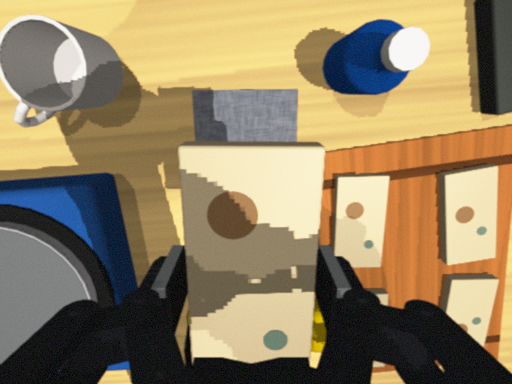

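```bash
python3 - <<'E'
from h import *
c=saved("w3")
for u in((181,144),(324,144),(252,144)): print(plane(c,u,.258))
E
```

```text
[0.72578789 0.01965803 0.258     ]
[ 0.72096387 -0.03775351  0.258     ]
[ 0.72338543 -0.00893413  0.258     ]
```

Request:
{"fn": "servo_tool", "kwargs": {
  "motion": [
    [0.04,-0.005,-0.006,0,1],
    [0.08,-0.005,-0.006,-0.7,1],
    [0.12,-0.005,-0.006,-0.7,1],
    [0.16,-0.005,-0.006,-0.7,1],
    [0.19,-0.005,-0.006,-0.7,1],
    [0.21,-0.005,-0.006,-0.7,1],
    [0.21,-0.005,-0.006,-0.7,1]
  ]
}}

```text
clock: 10.2
tcp_pos: [0.6573, 0.0095, 0.2045]
orientation: [1.274, 1.186, -1.247]
contact_force: [-0.2, 0.9, -2.6]
grip_width: 0.0588
```

```bash
python3 st.py .663 .006 .025 -94.2
```

```text
10.2 G [0.6582 0.0121 0.0496] tcp [0.6573 0.0095 0.2045] jawyaw -93.84 xax [ 0.006  0.017 -1.   ] w 0.0588 F [-0.2  0.9 -2.6]
shift [0.0245 0.0051 0.0062]
turn 0.36
```

Request:
{"fn": "servo_tool", "kwargs": {
  "motion": [
    [0.01,0.005,0.006,0.4,1],
    [0.02,0.005,0.006,0.4,1],
    [0.024,0.005,0.006,0.4,1],
    [0.024,0.005,0.006,0.4,1]
  ]
}}

```text
clock: 10.6
tcp_pos: [0.6619, 0.0035, 0.1802]
orientation: [1.279, 1.183, -1.252]
contact_force: [-0.5, 0.4, -1.7]
grip_width: 0.0586
```

```bash
python3 st.py .663 .006 .023 -94.2
```

```text
10.6 G [0.6626 0.0061 0.0252] tcp [0.6619 0.0035 0.1802] jawyaw -94.25 xax [ 0.005  0.017 -1.   ] w 0.0586 F [-0.5  0.4 -1.7]
shift [0.0022 0.0004 0.0001]
turn -0.05
```

Accurate. Ease down 2 mm, release and rise.

Request:
{"fn": "servo_tool", "kwargs": {
  "motion": [
    [0.002,0,0,0,1],
    [0.002,0,0,0,1],
    [0.002,0,0,0,1],
    [0.002,0,0,0,-1],
    [0.002,0,0,0,-1],
    [0.002,0,0,0,-1],
    [-0.04,0,0,0,-1],
    [-0.09,0,0,0,-1]
  ]
}}

```text
clock: 11.4
tcp_pos: [0.6605, 0.0018, 0.269]
orientation: [1.276, 1.187, -1.256]
contact_force: [0.2, -0.3, 0.5]
grip_width: 0.0855
```

Request:
{"fn": "servo_tool", "kwargs": {
  "motion": [
    [-0.05,0,0,0,-1],
    [-0.1,0,0,0,-1],
    [-0.15,0,0,0,-1],
    [-0.2,0,0,0,-1],
    [-0.23,0,0,0,-1],
    [-0.25,0,0,0,-1]
  ]
}}

```text
clock: 12.0
tcp_pos: [0.6604, -0.0022, 0.5229]
orientation: [1.278, 1.183, -1.252]
contact_force: [0.6, 0.7, -0.5]
grip_width: 0.0854
```

```bash
python3 look.py w4;python3 st.py .495 .36 .40 -90;  python3 - <<'E'
from h import *
print(*cream("w4",.018,(0,0,512,300)),sep="\n")
print(*cream("w4",.020,(300,0,512,384)),sep="\n")
E
```

```text
12.0 [ 0.6604 -0.0022  0.5229] [[0.005, 0.997, -0.074], [0.017, -0.074, -0.997], [-1.0, 0.003, -0.017]]
12.05 G [6.620e-01 5.000e-04 3.705e-01] tcp [ 0.6607 -0.0022  0.5255] jawyaw -94.24 xax [ 0.008  0.017 -1.   ] w 0.0854 F [ 0.6 -0.8  2.4]
shift [-0.0246 -0.193  -0.3466]
turn -4.24
(array([430., 270.]), 436.1, -272.3, 108.8, 60.6, -3.4)
(array([342., 192.]), 579.8, -127.0, 120.3, 60.3, -3.2)
(array([430., 188.]), 576.8, -259.9, 120.6, 59.5, 6.2)
(array([251., 145.]), 661.5, 5.8, 119.6, 61.0, -4.4)
(array([337., 286.]), 419.4, -125.2, 119.2, 39.5, -0.2)
(array([430., 272.]), 432.5, -270.8, 118.3, 60.3, -3.4)
(array([342., 192.]), 580.5, -126.5, 119.8, 60.1, -3.2)
(array([430., 188.]), 577.5, -258.9, 120.1, 59.2, 6.2)
```

Request:
{"fn": "servo_tool", "kwargs": {
  "motion": [
    [-0.04,-0.19,-0.35,-4.2,-1],
    [-0.04,-0.19,-0.35,-4.2,-1],
    [-0.04,-0.19,-0.35,-4.2,-1],
    [-0.04,-0.19,-0.35,-4.2,-1],
    [-0.04,-0.19,-0.35,-4.2,-1],
    [-0.04,-0.19,-0.35,-4.2,-1],
    [-0.04,-0.19,-0.35,-4.2,-1],
    [-0.04,-0.19,-0.35,-4.2,-1]
  ]
}}

```text
clock: 12.85
tcp_pos: [0.4961, 0.3606, 0.5703]
orientation: [1.226, 1.215, -1.196]
contact_force: [0.8, -0.3, 0.8]
grip_width: 0.0855
```

```bash
python3 st.py .495 .4115 .322 -90
```

```text
12.85 G [0.4974 0.3633 0.4153] tcp [0.4961 0.3606 0.5703] jawyaw -90.05 xax [ 0.008  0.017 -1.   ] w 0.0855 F [ 0.8 -0.3  0.8]
shift [ 0.0941 -0.0032 -0.0466]
turn -0.05
```

Request:
{"fn": "servo_tool", "kwargs": {
  "motion": [
    [0,-0.003,-0.047,0,-1],
    [0,-0.003,-0.047,0,-1],
    [0.03,-0.003,-0.047,0,-1],
    [0.06,-0.003,-0.047,0,-1],
    [0.085,-0.003,-0.047,0,-1],
    [0.094,-0.003,-0.047,0,-1],
    [0.094,-0.003,-0.047,0,-1]
  ]
}}

```text
clock: 13.55
tcp_pos: [0.494, 0.4087, 0.4756]
orientation: [1.224, 1.215, -1.198]
contact_force: [0.5, 0.5, 0.1]
grip_width: 0.0855
```

```bash
python3 look.py w5; python3 st.py .495 .4115 .322 -90
```

```text
13.55 [0.494  0.4087 0.4756] [[0.006, 1.0, -0.001], [0.015, -0.001, -1.0], [-1.0, 0.006, -0.015]]
13.6 G [0.4954 0.4118 0.3223] tcp [0.4941 0.4091 0.4773] jawyaw -90.07 xax [ 0.008  0.017 -1.   ] w 0.0852 F [0.7 0.1 0.7]
shift [ 0.0003 -0.0004  0.0003]
turn -0.07
```

View pics/w5.png

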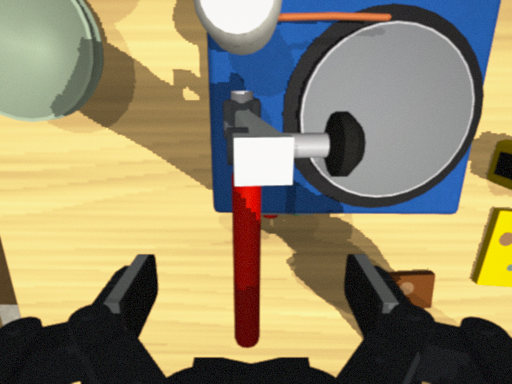

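The pin (247,265) is centred between the open pads. Close and swing down.

Request:
{"fn": "servo_tool", "kwargs": {
  "force": 40,
  "motion": [
    [0,0,0,0,1],
    [0,0,0,0,1],
    [0,0,0,0,1],
    [0,0,0,0,1],
    [0,0,0,0,1],
    [0,0,0,0,1],
    [0,0,0,0,1],
    [0,0,0,0,1]
  ]
}}

```text
clock: 14.4
tcp_pos: [0.4941, 0.4092, 0.4777]
orientation: [1.227, 1.215, -1.195]
contact_force: [-0.4, -0.5, 2.5]
grip_width: 0.0104
```

```bash
python3 th.py .75
```

```text
[0.4954 0.4119 0.3227] th 1.4628527745954543 r 0.18296775536685125 [-0.4 -0.5  2.5] 0.010433443972047155
[0.004,0,0.016]
[0.007,0,0.032]
[0.012,0,0.047]
[0.017,0,0.062]
[0.024,0,0.077]
[0.033,0,0.090]
[0.042,0,0.103]
[0.053,0,0.115]
```

Request:
{"fn": "servo_tool", "kwargs": {
  "motion": [
    [0.003,0,0.016,0,1],
    [0.006,0,0.032,0,1],
    [0.01,0,0.047,0,1],
    [0.016,0,0.062,0,1],
    [0.023,0,0.077,0,1],
    [0.031,0,0.09,0,1],
    [0.041,0,0.103,0,1],
    [0.052,0,0.115,0,1]
  ]
}}

```text
clock: 15.2
tcp_pos: [0.4941, 0.2938, 0.4234]
orientation: [1.226, 1.214, -1.197]
contact_force: [-3.3, -1.9, 6.5]
grip_width: 0.01
```

```bash
python3 th.py 0.1
```

```text
[0.4953 0.2963 0.2684] th 0.7426588111580712 r 0.17937702874168046 [-3.3 -1.9  6.5] 0.009989045014435637
[0.010,0,0.011]
[0.021,0,0.020]
[0.033,0,0.028]
[0.046,0,0.035]
[0.059,0,0.041]
[0.072,0,0.046]
[0.086,0,0.050]
[0.101,0,0.053]
```

Request:
{"fn": "servo_tool", "kwargs": {
  "motion": [
    [0.01,0,0.01,0,1],
    [0.021,0,0.019,0,1],
    [0.033,0,0.027,0,1],
    [0.046,0,0.034,0,1],
    [0.059,0,0.039,0,1],
    [0.072,0,0.043,0,1],
    [0.086,0,0.047,0,1],
    [0.1,0,0.05,0,1]
  ]
}}

```text
clock: 16.0
tcp_pos: [0.4945, 0.2425, 0.3204]
orientation: [1.222, 1.212, -1.203]
contact_force: [-2.3, -5.7, 3.6]
grip_width: 0.0105
```

```bash
python3 th.py -0.01
```

```text
[0.4953 0.2442 0.1654] th 0.08689054620939704 r 0.17912790440027457 [-2.3 -5.7  3.6] 0.010537127775356307
[0.002,0,0.001]
[0.004,0,0.002]
[0.006,0,0.002]
[0.009,0,0.002]
[0.011,0,0.002]
[0.013,0,0.003]
[0.015,0,0.003]
[0.017,0,0.003]
```

Request:
{"fn": "servo_tool", "kwargs": {
  "motion": [
    [0.004,0,0.001,0,1],
    [0.008,0,0.001,0,1],
    [0.012,0,0.001,0,1],
    [0.016,0,0.001,0,1],
    [0.019,0,0.001,0,1],
    [0.021,0,0.001,0,1],
    [0.021,0,0.001,0,1]
  ]
}}

```text
clock: 16.7
tcp_pos: [0.4946, 0.241, 0.3011]
orientation: [1.22, 1.209, -1.205]
contact_force: [-7.9, -9.5, 21.4]
grip_width: 0.0105
```

```bash
python3 th.py -0.01
```

```text
[0.4954 0.2421 0.1461] th -0.021736548998810036 r 0.1794957011165123 [-7.9 -9.5 21.4] 0.010454374008388154
[-0.000,0,0.001]
[-0.001,0,0.001]
[-0.001,0,0.001]
[-0.001,0,0.001]
[-0.001,0,0.001]
[-0.002,0,0.001]
[-0.002,0,0.001]
[-0.002,0,0.001]
```

Request:
{"fn": "servo_tool", "kwargs": {
  "motion": [
    [0,0,0,0,-1],
    [0,0,0,0,-1],
    [0,0,0,0,-1],
    [0,0,0,0,-1],
    [-0.05,0,0,0,-1],
    [-0.1,0,0,0,-1],
    [-0.15,0,0,0,-1],
    [-0.2,0,0,0,-1]
  ]
}}

```text
clock: 17.5
tcp_pos: [0.4932, 0.2395, 0.5029]
orientation: [1.22, 1.209, -1.205]
contact_force: [1.3, 0.1, 0.1]
grip_width: 0.0855
```

Request:
{"fn": "servo_tool", "kwargs": {
  "motion": [
    [-0.03,0.04,0.38,0,-1],
    [-0.03,0.04,0.38,0,-1],
    [-0.03,0.04,0.38,0,-1],
    [-0.03,0.04,0.38,0,-1],
    [-0.03,0.04,0.38,0,-1],
    [-0.03,0.04,0.38,0,-1],
    [-0.03,0.04,0.38,0,-1],
    [-0.03,0.04,0.38,0,-1]
  ]
}}

```text
clock: 18.3
tcp_pos: [0.5313, -0.1449, 0.5301]
orientation: [1.222, 1.207, -1.208]
contact_force: [-0.1, 0.5, 0.3]
grip_width: 0.0853
```

Request:
{"fn": "servo_tool", "kwargs": {
  "motion": [
    [0,0,0.05,0,-1],
    [0,0,0.05,0,-1],
    [0,0,0.05,0,-1]
  ]
}}

```text
clock: 18.6
tcp_pos: [0.5307, -0.1966, 0.5291]
orientation: [1.224, 1.206, -1.211]
contact_force: [0.5, 1.2, 0.0]
grip_width: 0.0852
```

```bash
python3 look.py w6; python3 st.py .58 -.1265 .17 -93.2;python3 - <<'E'
from h import *
print(*cream("w6",.020,(0,0,512,300)),sep="\n")
cv2.imwrite("pics/top6.png",grab_frame("top")[:,:,::-1])
z=np.hstack([cv2.imread("pics/w6.png")[:,:400],cv2.resize(cv2.imread("pics/top6.png")[120:225,90:205],None,fx=3.4,fy=3.65714)])
cv2.imwrite("pics/z6.png",z);print(z.shape)
E
```

```text
18.6 [ 0.5307 -0.1966  0.5291] [[0.004, 1.0, -0.011], [0.007, -0.011, -1.0], [-1.0, 0.004, -0.007]]
18.65 G [ 0.5317 -0.1934  0.3743] tcp [ 0.5311 -0.1946  0.5293] jawyaw -90.44 xax [ 0.004  0.007 -1.   ] w 0.0856 F [ 1.5  1.2 -0.5]
shift [ 0.205   0.0469 -0.0658]
turn 2.76
(array([214., 215.]), 420.4, -134.4, 117.6, 60.3, -0.5)
(array([300., 207.]), 432.5, -270.3, 119.0, 59.3, -3.3)
(array([296., 112.]), 577.8, -258.9, 119.3, 59.4, 6.2)
(array([205., 110.]), 580.6, -127.1, 119.0, 59.8, -3.2)
(array([103.,  28.]), 689.9, 3.1, 63.2, 59.8, -4.6)
(384, 791, 3)
```

View pics/z6.png

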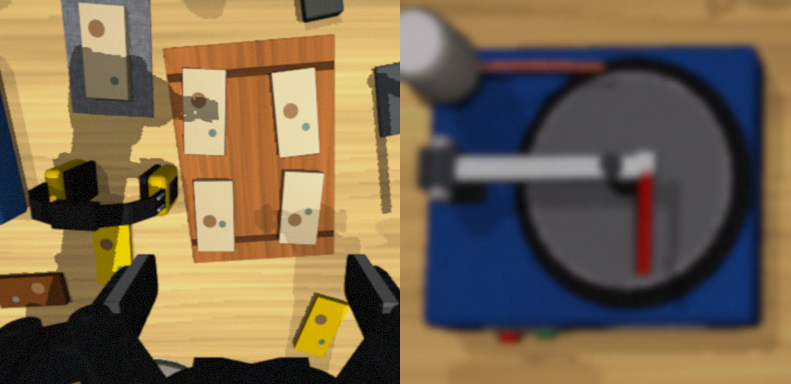

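Request:
{"fn": "servo_tool", "kwargs": {
  "motion": [
    [0.04,0.046,-0.066,2.7,-1],
    [0.09,0.046,-0.066,2.7,-1],
    [0.14,0.046,-0.067,2.7,-1],
    [0.19,0.046,-0.067,2.7,-1],
    [0.24,0.046,-0.068,2.7,-1],
    [0.28,0.046,-0.068,2.7,-1],
    [0.3,0.046,-0.068,2.7,-1],
    [0.3,0.046,-0.068,2.7,-1]
  ]
}}

```text
clock: 19.5
tcp_pos: [0.5768, -0.1209, 0.2257]
orientation: [1.251, 1.196, -1.244]
contact_force: [-0.9, 0.1, -0.4]
grip_width: 0.0852
```

```bash
python3 st.py .5806 -.127 .0265 -93.2
```

```text
19.5 G [ 0.5761 -0.1194  0.0707] tcp [ 0.5768 -0.1209  0.2257] jawyaw -92.82 xax [-0.005  0.01  -1.   ] w 0.0852 F [-0.9  0.1 -0.4]
shift [0.0441 0.0051 0.0078]
turn 0.38
```

Request:
{"fn": "servo_tool", "kwargs": {
  "force": 40,
  "motion": [
    [0.005,0.005,0.008,0.4,-1],
    [0.025,0.005,0.008,0.4,-1],
    [0.04,0.005,0.008,0.4,-1],
    [0.044,0.005,0.008,0.4,-1],
    [0.044,0.005,0.008,0.4,-1],
    [0.044,0.005,0.008,0.4,1],
    [0.044,0.005,0.008,0.4,1],
    [0.044,0.005,0.008,0.4,1]
  ]
}}

```text
clock: 20.3
tcp_pos: [0.5818, -0.1287, 0.183]
orientation: [1.256, 1.191, -1.248]
contact_force: [-1.9, -0.5, 5.2]
grip_width: 0.0586
```

Request:
{"fn": "servo_tool", "kwargs": {
  "motion": [
    [0,0,0,0,1],
    [0,0,0,0,1],
    [0,0,0,0,1]
  ]
}}

```text
clock: 20.6
tcp_pos: [0.5817, -0.1288, 0.183]
orientation: [1.256, 1.191, -1.248]
contact_force: [-0.8, 0.5, -0.6]
grip_width: 0.0583
```

```bash
python3 st.py .6615 .006 .137 -94.3
```

```text
20.6 G [ 0.5813 -0.1273  0.028 ] tcp [ 0.5817 -0.1288  0.183 ] jawyaw -93.23 xax [-0.003  0.01  -1.   ] w 0.0583 F [-0.8  0.5 -0.6]
shift [-0.1079  0.0722 -0.1386]
turn 1.07
```

Request:
{"fn": "servo_tool", "kwargs": {
  "motion": [
    [-0.03,0,0,0,1],
    [-0.07,0,0,0,1],
    [-0.1,0.01,-0.02,0,1],
    [-0.1,0.03,-0.06,1,1],
    [-0.1,0.05,-0.1,1,1],
    [-0.1,0.07,-0.135,1,1],
    [-0.1,0.072,-0.138,1,1],
    [-0.1,0.072,-0.138,1,1]
  ]
}}

```text
clock: 21.4
tcp_pos: [0.6617, 0.0058, 0.2836]
orientation: [1.267, 1.185, -1.259]
contact_force: [0.4, -0.3, -2.4]
grip_width: 0.0586
```

```bash
python3 st.py .6615 .006 .042 -94.3
```

```text
21.4 G [0.6612 0.0074 0.1286] tcp [0.6617 0.0058 0.2836] jawyaw -94.05 xax [-0.004  0.01  -1.   ] w 0.0586 F [ 0.4 -0.3 -2.4]
shift [0.0866 0.0008 0.0023]
turn 0.25
```

Request:
{"fn": "servo_tool", "kwargs": {
  "motion": [
    [0.03,0.001,0.002,0.3,1],
    [0.06,0.001,0.002,0.3,1],
    [0.075,0.001,0.002,0.3,1],
    [0.083,0.001,0.002,0.3,1],
    [0.083,0.001,0.002,0.3,1],
    [0.083,0.001,0.002,0.3,1]
  ]
}}

```text
clock: 22.0
tcp_pos: [0.6628, 0.0044, 0.2017]
orientation: [1.272, 1.181, -1.262]
contact_force: [-0.7, 0.2, -1.7]
grip_width: 0.0584
```

```bash
python3 st.py .6615 .006 .040 -94.3
```

```text
22.0 G [0.6625 0.006  0.0467] tcp [0.6628 0.0044 0.2017] jawyaw -94.38 xax [-0.002  0.01  -1.   ] w 0.0584 F [-0.7  0.2 -1.7]
shift [ 0.0067 -0.001   0.0001]
turn -0.08
```

Request:
{"fn": "servo_tool", "kwargs": {
  "motion": [
    [0.005,-0.001,0,0,1],
    [0.0065,-0.001,0,0,1],
    [0.0065,-0.001,0,0,1],
    [0.0065,-0.001,0,0,-1],
    [0.0065,-0.001,0,0,-1],
    [0.0065,-0.001,0,0,-1],
    [-0.03,-0.001,0,0,-1],
    [-0.08,-0.001,0,0,-1]
  ]
}}

```text
clock: 22.8
tcp_pos: [0.6608, 0.0035, 0.2799]
orientation: [1.268, 1.186, -1.267]
contact_force: [1.0, -0.1, 0.2]
grip_width: 0.0853
```

Request:
{"fn": "servo_tool", "kwargs": {
  "motion": [
    [-0.05,-0.03,0.0,0,-1],
    [-0.1,-0.06,0.0,0,-1],
    [-0.15,-0.09,0.06,0,-1],
    [-0.2,-0.1,0.11,0,-1],
    [-0.24,-0.1,0.16,0,-1],
    [-0.24,-0.1,0.18,0,-1],
    [-0.24,-0.1,0.18,0,-1],
    [-0.24,-0.1,0.18,0,-1]
  ]
}}

```text
clock: 23.6
tcp_pos: [0.5482, -0.1773, 0.5231]
orientation: [1.275, 1.173, -1.271]
contact_force: [-0.7, -0.7, -1.2]
grip_width: 0.0855
```

```bash
python3 look.py w7; python3 st.py .5778 -.2589 .0265 -83.8;python3 - <<'E'
from h import *
print(*cream("w7",.020,(0,0,512,300)),sep="\n")
print(*cream("w7",.032,(0,0,200,150)),sep="\n")
E
```

```text
23.6 [ 0.5482 -0.1773  0.5231] [[-0.002, 0.996, -0.086], [0.005, -0.086, -0.996], [-1.0, -0.002, -0.005]]
23.65 G [ 0.548  -0.1727  0.3661] tcp [ 0.5487 -0.1739  0.5211] jawyaw -94.7 xax [-0.004  0.008 -1.   ] w 0.0856 F [0.3 1.  0.4]
shift [0.3387 0.0384 0.0861]
turn -10.9
(array([232., 226.]), 420.0, -134.2, 119.0, 60.3, -0.3)
(array([318., 212.]), 432.6, -269.9, 119.2, 59.4, -3.4)
(array([307., 118.]), 577.7, -258.8, 119.5, 59.7, 6.2)
(array([104.,  44.]), 698.5, 8.2, 62.7, 47.7, 85.0)
(array([104.,  44.]), 696.8, 3.3, 61.1, 46.5, 85.0)
```

Request:
{"fn": "servo_tool", "kwargs": {
  "motion": [
    [0.03,0.038,0.05,-8,-1],
    [0.08,0.038,0.086,-10.9,-1],
    [0.13,0.038,0.086,-10.9,-1],
    [0.18,0.038,0.086,-10.9,-1],
    [0.23,0.038,0.086,-10.9,-1],
    [0.28,0.038,0.086,-10.9,-1],
    [0.3,0.038,0.086,-10.9,-1],
    [0.3,0.038,0.086,-10.9,-1]
  ]
}}

```text
clock: 24.45
tcp_pos: [0.5755, -0.2575, 0.2135]
orientation: [1.131, 1.282, -1.131]
contact_force: [-1.0, 1.2, -0.3]
grip_width: 0.0851
```

```bash
python3 st.py .5777 -.2588 .0265 -83.8
```

```text
24.45 G [ 0.573  -0.2553  0.0585] tcp [ 0.5755 -0.2575  0.2135] jawyaw -83.67 xax [-0.016  0.014 -1.   ] w 0.0851 F [-1.   1.2 -0.3]
shift [0.0319 0.0047 0.0045]
turn 0.13
```

Request:
{"fn": "servo_tool", "kwargs": {
  "force": 40,
  "motion": [
    [0.005,0.005,0.0045,0,-1],
    [0.02,0.005,0.0045,0,-1],
    [0.03,0.005,0.0045,0,-1],
    [0.032,0.005,0.0045,0,-1],
    [0.032,0.005,0.0045,0,1],
    [0.032,0.005,0.0045,0,1],
    [0.032,0.005,0.0045,0,1],
    [0.032,0.005,0.0045,0,1]
  ]
}}

```text
clock: 25.25
tcp_pos: [0.5808, -0.2611, 0.1824]
orientation: [1.131, 1.28, -1.131]
contact_force: [-1.8, 0.6, 6.3]
grip_width: 0.0586
```

Request:
{"fn": "servo_tool", "kwargs": {
  "motion": [
    [0,0,0,0,1],
    [0,0,0,0,1]
  ]
}}

```text
clock: 25.45
tcp_pos: [0.5808, -0.2611, 0.1825]
orientation: [1.131, 1.28, -1.131]
contact_force: [0.4, 0.3, 2.1]
grip_width: 0.0587
```

```bash
python3 st.py .6615 .006 .138 -94.3
```

```text
25.45 G [ 0.5785 -0.2591  0.0275] tcp [ 0.5808 -0.2611  0.1825] jawyaw -83.68 xax [-0.015  0.013 -1.   ] w 0.0587 F [0.4 0.3 2.1]
shift [-0.1082  0.1103 -0.2559]
turn 10.62
```

Request:
{"fn": "servo_tool", "kwargs": {
  "motion": [
    [-0.03,0,0,0,1],
    [-0.07,0,0,0,1],
    [-0.11,0.02,-0.03,2,1],
    [-0.12,0.04,-0.07,5,1],
    [-0.12,0.06,-0.11,8,1],
    [-0.12,0.08,-0.155,10.6,1],
    [-0.12,0.1,-0.2,10.6,1],
    [-0.12,0.11,-0.24,10.6,1]
  ]
}}

```text
clock: 26.25
tcp_pos: [0.666, -0.009, 0.3042]
orientation: [1.266, 1.195, -1.268]
contact_force: [0.5, 0.1, -2.8]
grip_width: 0.0584
```

```bash
python3 st.py .662 .006 .06 -94.3
```

```text
26.25 G [ 0.6638 -0.0068  0.1492] tcp [ 0.666  -0.009   0.3042] jawyaw -94.19 xax [-0.014  0.014 -1.   ] w 0.0584 F [ 0.5  0.1 -2.8]
shift [ 0.0894 -0.0013 -0.0114]
turn 0.11
```

Request:
{"fn": "servo_tool", "kwargs": {
  "motion": [
    [0.02,-0.001,-0.011,0,1],
    [0.05,-0.001,-0.011,0,1],
    [0.075,-0.001,-0.011,0,1],
    [0.086,-0.001,-0.011,0,1],
    [0.086,-0.001,-0.011,0,1],
    [0.086,-0.001,-0.011,0,1]
  ]
}}

```text
clock: 26.85
tcp_pos: [0.665, 0.0031, 0.2191]
orientation: [1.267, 1.194, -1.267]
contact_force: [0.4, -0.8, -2.4]
grip_width: 0.0589
```

```bash
python3 st.py .662 .006 .0535 -94.3
```

```text
26.85 G [0.6629 0.0054 0.0641] tcp [0.665  0.0031 0.2191] jawyaw -94.21 xax [-0.013  0.014 -1.   ] w 0.0589 F [ 0.4 -0.8 -2.4]
shift [ 0.0106 -0.0008 -0.0004]
turn 0.09
```

Request:
{"fn": "servo_tool", "kwargs": {
  "motion": [
    [0.006,-0.0008,-0.0004,0,1],
    [0.0105,-0.0008,-0.0004,0,1],
    [0.0105,-0.0008,-0.0004,0,1],
    [0.0105,-0.0008,0,0,-1],
    [0.0105,-0.0008,0,0,-1],
    [0.0105,-0.0008,0,0,-1],
    [-0.03,-0.001,0,0,-1],
    [-0.08,-0.001,0,0,-1]
  ]
}}

```text
clock: 27.65
tcp_pos: [0.6641, 0.002, 0.2978]
orientation: [1.264, 1.198, -1.271]
contact_force: [1.7, -1.0, 1.1]
grip_width: 0.0854
```

Request:
{"fn": "servo_tool", "kwargs": {
  "motion": [
    [-0.05,-0.03,0.0,0,-1],
    [-0.1,-0.06,0.0,0,-1],
    [-0.15,-0.09,0.05,0,-1],
    [-0.2,-0.1,0.09,0,-1],
    [-0.23,-0.1,0.12,0,-1],
    [-0.23,-0.1,0.12,0,-1]
  ]
}}

```text
clock: 28.25
tcp_pos: [0.5588, -0.115, 0.5308]
orientation: [1.264, 1.196, -1.27]
contact_force: [0.9, -1.0, -0.8]
grip_width: 0.0853
```

```bash
python3 look.py w8; python3 st.py .4326 -.2699 .0265 -93.4;python3 - <<'E'
from h import *
print(*cream("w8",.020,(0,0,512,320)),sep="\n")
for z in(.018,.032,.046):print(*cream("w8",z,(50,0,200,150)),sep="\n")
E
```

```text
28.25 [ 0.5588 -0.115   0.5308] [[-0.017, 0.997, -0.073], [0.013, -0.073, -0.997], [-1.0, -0.018, -0.012]]
28.3 G [ 0.557  -0.1195  0.3816] tcp [ 0.5585 -0.1209  0.5366] jawyaw -94.65 xax [-0.009  0.009 -1.   ] w 0.0851 F [ 1.3 -5.1  3.3]
shift [ 0.3549 -0.1082  0.1629]
turn -1.25
(array([273., 223.]), 419.3, -134.8, 119.7, 60.0, -0.4)
(array([359., 210.]), 432.3, -271.7, 118.7, 59.8, -3.1)
(array([161.,  53.]), 676.9, 11.0, 96.6, 64.4, -4.3)
(array([161.,  53.]), 677.0, 11.6, 97.0, 64.7, -4.3)
(array([161.,  53.]), 675.9, 7.7, 94.2, 62.8, -4.3)
(array([161.,  53.]), 674.8, 3.9, 91.4, 60.9, -4.3)
```

View pics/w8.png

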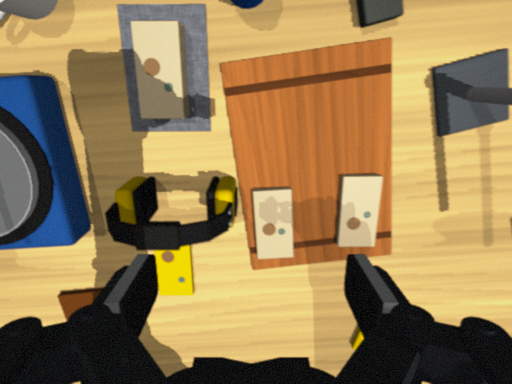

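Request:
{"fn": "servo_tool", "kwargs": {
  "motion": [
    [0.01,-0.03,0.04,-1,-1],
    [0.02,-0.054,0.08,-1.2,-1],
    [0.04,-0.08,0.12,-1.2,-1],
    [0.07,-0.108,0.15,-1.2,-1],
    [0.12,-0.108,0.163,-1.2,-1],
    [0.17,-0.108,0.163,-1.2,-1],
    [0.22,-0.108,0.163,-1.2,-1],
    [0.25,-0.108,0.163,-1.2,-1]
  ]
}}

```text
clock: 29.1
tcp_pos: [0.4342, -0.272, 0.2838]
orientation: [1.255, 1.196, -1.258]
contact_force: [0.2, -0.1, -1.0]
grip_width: 0.0852
```

```bash
python3 st.py .4325 -.2705 .0265 -93.3; python3 - <<'E'
from h import *
# ear defenders: cups via w8 & top0
c=saved("w8");t=cam("top")
for u in((118,212),(223,212)):print(plane(c,u,.02))
im=cv2.imread("pics/w8.png");H,S,V=cv2.split(cv2.cvtColor(im,cv2.COLOR_BGR2HSV))
m=((H>22)&(H<33)&(S>200)&(V>80)).astype(np.uint8);m[240:]=0
for k in cv2.findContours(m,0,1)[0]:
    if cv2.contourArea(k)>50:print(cv2.boundingRect(k))
m=(V<45).astype(np.uint8);m[260:]=0;m[:160]=0;m[:,:100]=0;m[:,245:]=0
print("dark",cv2.boundingRect(m), (np.argwhere(m)[:,::-1].mean(0)))
E
```

```text
29.1 G [ 0.4325 -0.2704  0.1288] tcp [ 0.4342 -0.272   0.2838] jawyaw -93.47 xax [-0.011  0.01  -1.   ] w 0.0852 F [ 0.2 -0.1 -1. ]
shift [0.1023 0.0012 0.001 ]
turn -0.17
[0.4587777  0.11147744 0.02      ]
[ 0.44699525 -0.05635982  0.02      ]
(215, 177, 21, 37)
(115, 177, 29, 46)
dark (106, 177, 131, 83) [163.86585366 222.14559482]
```

Request:
{"fn": "servo_tool", "kwargs": {
  "force": 40,
  "motion": [
    [0.03,0.001,0.001,0,-1],
    [0.06,0.001,0.001,0,-1],
    [0.085,0.001,0.001,0,-1],
    [0.1,0.001,0.001,0,-1],
    [0.102,0.001,0.001,0,-1],
    [0.102,0.001,0.001,0,-1]
  ]
}}

```text
clock: 29.7
tcp_pos: [0.4342, -0.2719, 0.1819]
orientation: [1.255, 1.196, -1.258]
contact_force: [0.1, -0.7, -0.5]
grip_width: 0.0855
```

Request:
{"fn": "servo_tool", "kwargs": {
  "motion": [
    [0,0,0,0,1],
    [0,0,0,0,1],
    [0,0,0,0,1],
    [0,0,0,0,1],
    [0,0,0,0,1],
    [0,0,0,0,1]
  ]
}}

```text
clock: 30.3
tcp_pos: [0.4348, -0.2721, 0.1833]
orientation: [1.256, 1.194, -1.256]
contact_force: [-0.2, 1.4, 5.6]
grip_width: 0.0588
```

```bash
python3 st.py .662 .006 .23 -94.3
```

```text
30.3 G [ 0.4333 -0.2707  0.0283] tcp [ 0.4348 -0.2721  0.1833] jawyaw -93.46 xax [-0.009  0.009 -1.   ] w 0.0588 F [-0.2  1.4  5.6]
shift [-0.2013  0.2096 -0.2917]
turn 0.84
```

Request:
{"fn": "servo_tool", "kwargs": {
  "motion": [
    [-0.04,0,0,0,1],
    [-0.09,0.01,0,0,1],
    [-0.14,0.04,-0.02,0,1],
    [-0.18,0.07,-0.05,0.8,1],
    [-0.2,0.1,-0.09,0.8,1],
    [-0.2,0.13,-0.13,0.8,1],
    [-0.2,0.16,-0.17,0.8,1],
    [-0.2,0.19,-0.21,0.8,1]
  ]
}}

```text
clock: 31.1
tcp_pos: [0.6262, -0.0903, 0.3844]
orientation: [1.267, 1.185, -1.266]
contact_force: [0.6, -1.1, -2.0]
grip_width: 0.0582
```

```bash
python3 st.py .662 .006 .08 -94.3
```

```text
31.1 G [ 0.625  -0.0889  0.2294] tcp [ 0.6262 -0.0903  0.3844] jawyaw -94.3 xax [-0.007  0.009 -1.   ] w 0.0582 F [ 0.6 -1.1 -2. ]
shift [ 0.15    0.0309 -0.0962]
turn 0.0
```

Request:
{"fn": "servo_tool", "kwargs": {
  "motion": [
    [0.0,0.015,-0.045,0,1],
    [0.02,0.03,-0.09,0,1],
    [0.06,0.031,-0.096,0,1],
    [0.1,0.031,-0.096,0,1],
    [0.13,0.031,-0.096,0,1],
    [0.14,0.031,-0.096,0,1],
    [0.14,0.031,-0.096,0,1]
  ]
}}

```text
clock: 31.8
tcp_pos: [0.6627, 0.0042, 0.244]
orientation: [1.265, 1.186, -1.268]
contact_force: [1.2, -0.3, -1.3]
grip_width: 0.058
```

```bash
python3 st.py .6622 .006 .0685 -94.3
```

```text
31.8 G [0.6611 0.0055 0.089 ] tcp [0.6627 0.0042 0.244 ] jawyaw -94.3 xax [-0.01   0.008 -1.   ] w 0.058 F [ 1.2 -0.3 -1.3]
shift [ 0.0205  0.0012 -0.0004]
turn -0.0
```

Request:
{"fn": "servo_tool", "kwargs": {
  "motion": [
    [0.01,0.001,-0.0004,0,1],
    [0.018,0.001,-0.0004,0,1],
    [0.0205,0.001,-0.0004,0,1],
    [0.0205,0.001,-0.0004,0,1],
    [0.0205,0.001,-0.0004,0,1]
  ]
}}

```text
clock: 32.3
tcp_pos: [0.6637, 0.0047, 0.224]
orientation: [1.266, 1.186, -1.268]
contact_force: [-0.0, -0.8, -2.1]
grip_width: 0.0583
```

```bash
python3 st.py .6622 .006 .068 -94.3
```

```text
32.3 G [0.6622 0.006  0.069 ] tcp [0.6637 0.0047 0.224 ] jawyaw -94.31 xax [-0.009  0.008 -1.   ] w 0.0583 F [-0.  -0.8 -2.1]
shift [ 0.001 -0.    -0.   ]
turn -0.01
```

Request:
{"fn": "servo_tool", "kwargs": {
  "motion": [
    [0,0,0,0,-1],
    [0,0,0,0,-1],
    [0,0,0,0,-1],
    [-0.04,0,0,0,-1],
    [-0.09,0,0,0,-1],
    [-0.14,0,0,0,-1],
    [-0.19,-0.01,0,0,-1],
    [-0.24,-0.04,0.03,0,-1]
  ]
}}

```text
clock: 33.1
tcp_pos: [0.6323, -0.0139, 0.4551]
orientation: [1.266, 1.187, -1.259]
contact_force: [1.1, 0.6, 0.0]
grip_width: 0.0854
```

Request:
{"fn": "servo_tool", "kwargs": {
  "motion": [
    [-0.04,-0.04,0.04,0,-1],
    [-0.06,-0.08,0.08,0,-1],
    [-0.06,-0.09,0.1,0,-1],
    [-0.06,-0.09,0.1,0,-1],
    [-0.06,-0.09,0.1,0,-1]
  ]
}}

```text
clock: 33.6
tcp_pos: [0.5352, -0.109, 0.5154]
orientation: [1.269, 1.184, -1.26]
contact_force: [-0.1, 0.2, -0.3]
grip_width: 0.0854
```

```bash
python3 look.py w9; python3 st.py .4196 -.1345 .0265 -90.4;python3 - <<'E'
from h import *
print(*cream("w9",.020,(0,0,512,320)),sep="\n")
for z in(.060,):print(*cream("w9",z,(50,0,250,180)),sep="\n")
E
```

```text
33.6 [ 0.5352 -0.109   0.5154] [[-0.003, 0.997, -0.072], [0.011, -0.072, -0.997], [-1.0, -0.004, -0.011]]
33.65 G [ 0.5352 -0.1059  0.3598] tcp [ 0.5358 -0.1077  0.5147] jawyaw -94.01 xax [-0.004  0.012 -1.   ] w 0.0857 F [ 0.9  0.3 -0.4]
shift [ 0.3333 -0.1118  0.0403]
turn -3.61
(array([276., 217.]), 420.0, -134.1, 119.6, 60.3, 0.3)
(array([156.,  45.]), 667.4, 16.7, 125.5, 66.6, -4.4)
(array([156.,  45.]), 662.9, 5.4, 114.7, 60.9, -4.4)
```

Request:
{"fn": "servo_tool", "kwargs": {
  "motion": [
    [0.02,-0.05,0.02,-3.8,-1],
    [0.04,-0.09,0.03,-3.8,-1],
    [0.08,-0.112,0.04,-3.8,-1],
    [0.12,-0.112,0.04,-3.8,-1],
    [0.16,-0.112,0.04,-3.8,-1],
    [0.2,-0.112,0.04,-3.8,-1],
    [0.23,-0.112,0.04,-3.8,-1],
    [0.23,-0.112,0.04,-3.8,-1]
  ]
}}

```text
clock: 34.45
tcp_pos: [0.4195, -0.1354, 0.2811]
orientation: [1.214, 1.228, -1.212]
contact_force: [-0.7, 0.4, 0.7]
grip_width: 0.0854
```

```bash
python3 st.py .420 -.1341 .0265 -90
```

```text
34.45 G [ 0.4176 -0.1332  0.1261] tcp [ 0.4195 -0.1354  0.2811] jawyaw -90.03 xax [-0.012  0.014 -1.   ] w 0.0854 F [-0.7  0.4  0.7]
shift [0.0996 0.0036 0.0023]
turn -0.03
```

Request:
{"fn": "servo_tool", "kwargs": {
  "motion": [
    [0.03,0.004,0.002,0,-1],
    [0.06,0.004,0.002,0,-1],
    [0.085,0.004,0.002,0,-1],
    [0.098,0.004,0.002,0,-1],
    [0.099,0.004,0.002,0,-1],
    [0.099,0.004,0.002,0,-1]
  ]
}}

```text
clock: 35.05
tcp_pos: [0.4234, -0.1356, 0.1829]
orientation: [1.214, 1.228, -1.21]
contact_force: [0.0, -0.3, 0.2]
grip_width: 0.0852
```

Request:
{"fn": "servo_tool", "kwargs": {
  "motion": [
    [0,0,0,0,1],
    [0,0,0,0,1],
    [0,0,0,0,1],
    [0,0,0,0,1],
    [0,0,0,0,1],
    [0,0,0,0,1]
  ]
}}

```text
clock: 35.65
tcp_pos: [0.4242, -0.1356, 0.1844]
orientation: [1.215, 1.226, -1.208]
contact_force: [-0.9, 0.3, 10.1]
grip_width: 0.0583
```

```bash
python3 st.py .662 .006 .24 -94.3
```

```text
35.65 G [ 0.423  -0.1335  0.0294] tcp [ 0.4242 -0.1356  0.1844] jawyaw -89.98 xax [-0.008  0.014 -1.   ] w 0.0583 F [-0.9  0.3 10.1]
shift [-0.2106  0.2374 -0.1423]
turn 4.32
```

Request:
{"fn": "servo_tool", "kwargs": {
  "motion": [
    [-0.04,0,0,0,1],
    [-0.09,0,0,0,1],
    [-0.14,0.02,0,0,1],
    [-0.18,0.06,-0.01,2,1],
    [-0.21,0.1,-0.03,4.3,1],
    [-0.21,0.14,-0.06,4.3,1],
    [-0.21,0.18,-0.09,4.3,1],
    [-0.21,0.215,-0.12,4.3,1]
  ]
}}

```text
clock: 36.45
tcp_pos: [0.6359, -0.023, 0.3954]
orientation: [1.271, 1.187, -1.264]
contact_force: [1.6, 0.3, -2.7]
grip_width: 0.0579
```

```bash
python3 st.py .665 .0057 .1 -94.3
```

```text
36.45 G [ 0.6348 -0.0209  0.2404] tcp [ 0.6359 -0.023   0.3954] jawyaw -94.35 xax [-0.007  0.013 -1.   ] w 0.0579 F [ 1.6  0.3 -2.7]
shift [ 0.1405  0.0292 -0.027 ]
turn -0.05
```

Request:
{"fn": "servo_tool", "kwargs": {
  "motion": [
    [0.0,0.029,-0.027,0,1],
    [0.03,0.029,-0.027,0,1],
    [0.07,0.029,-0.027,0,1],
    [0.11,0.029,-0.027,0,1],
    [0.135,0.029,-0.027,0,1],
    [0.14,0.029,-0.027,0,1],
    [0.14,0.029,-0.027,0,1]
  ]
}}

```text
clock: 37.15
tcp_pos: [0.6656, 0.0035, 0.2553]
orientation: [1.271, 1.188, -1.265]
contact_force: [1.9, 0.1, -2.3]
grip_width: 0.0582
```

```bash
python3 look.py w10; python3 st.py .665 .0057 .084 -94.3; python3 - <<'E'
from h import *
c=saved("w10")
im=cv2.imread("pics/w10.png");H,S,V=cv2.split(cv2.cvtColor(im,cv2.COLOR_BGR2HSV))
m=((S<95)&(S>20)&(V>150)).astype(np.uint8);print([np.flatnonzero(m[:,x])[:3] for x in(215,250,290)])
print(proj(c,[.662+.0598,.006-.0044,.09]))
E
```

```text
37.15 [0.6656 0.0035 0.2553] [[-0.008, 0.997, -0.076], [0.013, -0.076, -0.997], [-1.0, -0.009, -0.013]]
37.2 G [0.6655 0.0057 0.1018] tcp [0.6663 0.0036 0.2567] jawyaw -94.36 xax [-0.005  0.014 -1.   ] w 0.058 F [-0.4  0.4 -2.9]
shift [ 0.0178 -0.0003  0.0002]
turn -0.06
[array([ 83,  98, 151]), array([ 84, 151, 152]), array([151, 152, 153])]
[250.05854555 146.69355575]
```

Request:
{"fn": "servo_tool", "kwargs": {
  "motion": [
    [0.01,0.0008,0,0,1],
    [0.015,0.0008,0,0,1],
    [0.018,0.0008,0,0,1],
    [0.018,0.0008,0,0,1],
    [0.018,0.0008,0,0,1]
  ]
}}

```text
clock: 37.7
tcp_pos: [0.6671, 0.0037, 0.239]
orientation: [1.272, 1.186, -1.263]
contact_force: [-0.3, -0.4, -2.4]
grip_width: 0.0582
```

```bash
python3 st.py .6658 .0057 .083 -94.3
```

```text
37.7 G [0.6663 0.0058 0.084 ] tcp [0.6671 0.0037 0.239 ] jawyaw -94.36 xax [-0.005  0.013 -1.   ] w 0.0582 F [-0.3 -0.4 -2.4]
shift [ 0.001  -0.0004  0.0002]
turn -0.06
```

Request:
{"fn": "servo_tool", "kwargs": {
  "motion": [
    [0,0,0,0,-1],
    [0,0,0,0,-1],
    [0,0,0,0,-1],
    [-0.04,0,0,0,-1],
    [-0.09,0,0,0,-1],
    [-0.14,0,0,0,-1],
    [-0.19,-0.01,0,0,-1],
    [-0.24,-0.01,0.0,0,-1]
  ]
}}

```text
clock: 38.5
tcp_pos: [0.6573, 0.0014, 0.4804]
orientation: [1.272, 1.186, -1.263]
contact_force: [1.7, 0.0, 0.6]
grip_width: 0.0851
```

Request:
{"fn": "servo_tool", "kwargs": {
  "motion": [
    [-0.01,0,0,0,-1],
    [-0.03,-0.05,0,0,-1],
    [-0.03,-0.08,0,0,-1],
    [-0.03,-0.08,0,0,-1],
    [-0.03,-0.08,0,0,-1]
  ]
}}

```text
clock: 39.0
tcp_pos: [0.5774, 0.007, 0.5112]
orientation: [1.272, 1.186, -1.262]
contact_force: [0.2, 0.0, -0.0]
grip_width: 0.0853
```

```bash
python3 look.py w11; python3 st.py;python3 - <<'E'
from h import *
print(*cream("w11",.074,(100,0,400,250)),sep="\n")
E
```

```text
39.0 [0.5774 0.007  0.5112] [[-0.004, 0.997, -0.076], [0.013, -0.076, -0.997], [-1.0, -0.005, -0.013]]
39.05 G [0.5773 0.009  0.3558] tcp [0.578  0.0069 0.5108] jawyaw -94.35 xax [-0.005  0.013 -1.   ] w 0.0856 F [-0.2  0.   0.1]
(array([251.,  78.]), 662.5, 5.6, 121.0, 60.8, -4.3)
```

View pics/w11.png

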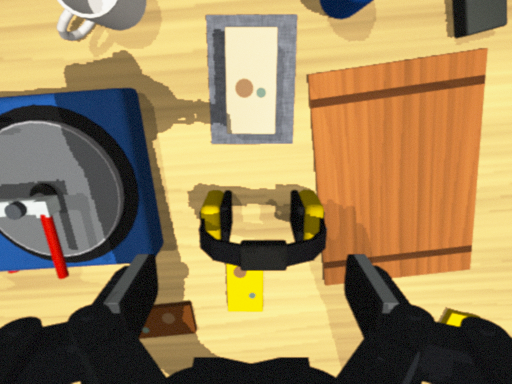

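```bash
python3 - <<'E'
from h import *
a=cv2.resize(cv2.imread("pics/w11.png")[180:275,190:335],None,fx=4,fy=4,interpolation=2)
cv2.imwrite("pics/top11.png",grab_frame("top")[:,:,::-1]);b=cv2.imread("pics/top11.png")[170:215,205:285]
b=cv2.resize(b,None,fx=5,fy=5,interpolation=2);b=cv2.copyMakeBorder(b,0,0,0,a.shape[1]-b.shape[1],0)
b=cv2.convertScaleAbs(b,alpha=1.8);a=cv2.convertScaleAbs(a,alpha=2,beta=10);cv2.imwrite("pics/z11.png",np.vstack([a,b]));print(a.shape,b.shape)
E
```

```text
(380, 580, 3) (225, 580, 3)
```

View pics/z11.png

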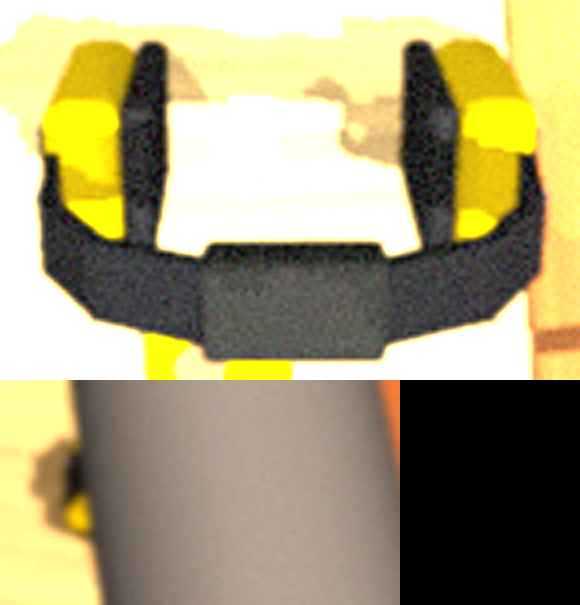

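```bash
python3 - <<'E'
from h import *
c=saved("w11")
f=lambda x,y:(190+x/4-.4,180+y/4-.4)
for n,u in dict(ctr=(296,311),L=(206,311),R=(387,311),top=(296,264),bot=(296,358)).items(): print(n,plane(c,f(*u),.165).round(4))
print(get_obs()["joints"].round(2))
E
python3 st.py .45 .02 .25 -4.35
```

```text
ctr [0.4799 0.0047 0.165 ]
L [0.4816 0.0293 0.165 ]
R [ 0.4782 -0.0201  0.165 ]
top [0.4942 0.0038 0.165 ]
bot [0.4653 0.0056 0.165 ]
[ 0.06  0.25 -0.21  1.64  0.04  1.26 -1.81]
39.1 G [0.5776 0.009  0.3556] tcp [0.5784 0.0069 0.5106] jawyaw -94.36 xax [-0.005  0.013 -1.   ] w 0.0854 F [-0.2 -0.7 -0.5]
shift [ 1.064e-01 -1.274e-01  1.000e-04]
turn 89.99
```

Request:
{"fn": "servo_tool", "kwargs": {
  "motion": [
    [0,-0.02,0,-8.5,-1],
    [0,-0.04,0,-17,-1],
    [0,-0.06,0,-25,-1],
    [0,-0.08,0,-33,-1],
    [0,-0.09,0,-41,-1],
    [0,-0.097,0.012,-49,-1],
    [0,-0.097,0.012,-57,-1],
    [0,-0.097,0.012,-65,-1]
  ]
}}

```text
clock: 39.9
tcp_pos: [0.4816, 0.0017, 0.5106]
orientation: [0.408, 1.543, -0.389]
contact_force: [0.1, 0.5, -0.3]
grip_width: 0.0853
```

```bash
python3 st.py .48 .0047 .26 -4.35
```

```text
39.9 G [0.4807 0.0039 0.3556] tcp [0.4816 0.0017 0.5106] jawyaw -29.08 xax [-0.006  0.014 -1.   ] w 0.0853 F [ 0.1  0.5 -0.3]
shift [ 0.0956 -0.0005  0.0001]
turn -24.73
```

Request:
{"fn": "servo_tool", "kwargs": {
  "motion": [
    [0,0,0,-8,-1],
    [0.02,0,0,-16,-1],
    [0.04,0,0,-24.7,-1],
    [0.07,0,0,-24.7,-1],
    [0.095,0,0,-24.7,-1],
    [0.095,0,0,-24.7,-1]
  ]
}}

```text
clock: 40.5
tcp_pos: [0.4807, 0.0027, 0.4121]
orientation: [0.071, 1.583, -0.05]
contact_force: [-0.7, -0.1, 0.5]
grip_width: 0.0857
```

```bash
python3 st.py .48 .0047 .174 -4.35; python3 look.py w12
```

```text
40.5 G [0.4788 0.0048 0.2571] tcp [0.4807 0.0027 0.4121] jawyaw -4.38 xax [-0.013  0.014 -1.   ] w 0.0857 F [-0.7 -0.1  0.5]
shift [ 0.0831 -0.0011  0.0024]
turn -0.03
40.5 [0.4807 0.0027 0.4121] [[-0.013, 0.077, 0.997], [0.014, 0.997, -0.076], [-1.0, 0.013, -0.014]]
```

View pics/w12.png

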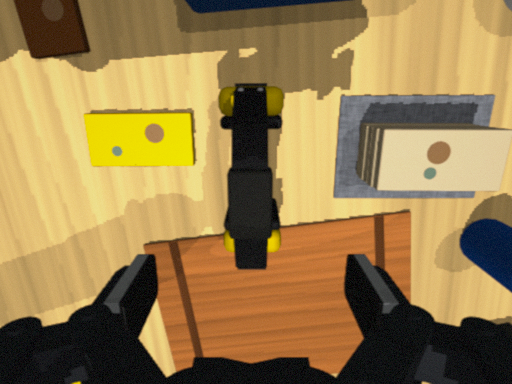

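Request:
{"fn": "servo_tool", "kwargs": {
  "force": 50,
  "motion": [
    [0.03,-0.001,0.002,0,-1],
    [0.06,-0.001,0.002,0,-1],
    [0.08,-0.001,0.002,0,-1],
    [0.083,-0.001,0.002,0,-1],
    [0.083,-0.001,0.002,0,-1],
    [0.083,-0.001,0.002,0,0],
    [0.083,-0.001,0.002,0,1],
    [0.083,-0.001,0.002,0,1]
  ]
}}

```text
clock: 41.35
tcp_pos: [0.4829, 0.0029, 0.3322]
orientation: [0.071, 1.578, -0.049]
contact_force: [-0.3, 0.8, -0.1]
grip_width: 0.0438
```

Request:
{"fn": "servo_tool", "kwargs": {
  "motion": [
    [0,0,0,0,1],
    [0,0,0,0,1],
    [0,0,0,0,1],
    [0,0,0,0,1],
    [0,0,0,0,1]
  ]
}}

```text
clock: 41.85
tcp_pos: [0.4832, 0.003, 0.3328]
orientation: [0.071, 1.577, -0.049]
contact_force: [-1.6, 0.1, 6.0]
grip_width: 0.0299
```

```bash
python3 st.py .504 -.447 .38 9.9
```

```text
41.85 G [0.4821 0.0052 0.1778] tcp [0.4832 0.003  0.3328] jawyaw -4.39 xax [-0.007  0.014 -1.   ] w 0.0299 F [-1.6  0.1  6. ]
shift [-0.2087 -0.4463  0.0549]
turn -14.29
```

Request:
{"fn": "servo_tool", "kwargs": {
  "motion": [
    [-0.02,0,0,0,1],
    [-0.05,0,0,0,1],
    [-0.09,0,0,0,1],
    [-0.13,0,0,0,1],
    [-0.17,0,0,0,1],
    [-0.2,0,0,0,1],
    [-0.22,0,0,0,1],
    [-0.22,0,0,0,1]
  ]
}}

```text
clock: 42.65
tcp_pos: [0.485, -0.0, 0.555]
orientation: [0.071, 1.572, -0.049]
contact_force: [0.5, 0.6, -2.2]
grip_width: 0.03
```

Request:
{"fn": "servo_tool", "kwargs": {
  "motion": [
    [0,-0.03,0.005,-3,1],
    [0,-0.07,0.01,-6,1],
    [0,-0.11,0.02,-9,1],
    [0,-0.15,0.02,-12,1],
    [0,-0.19,0.025,-14.3,1],
    [0,-0.23,0.03,-14.3,1],
    [0,-0.26,0.035,-14.3,1],
    [0,-0.28,0.035,-14.3,1]
  ]
}}

```text
clock: 43.45
tcp_pos: [0.4979, -0.2846, 0.548]
orientation: [-0.121, 1.571, 0.146]
contact_force: [0.5, -0.9, -2.2]
grip_width: 0.0302
```

```bash
python3 st.py .504 -.447 .39 9.9; python3 look.py w13; python3 - <<'E'
from h import *
cv2.imwrite("pics/scene13.png",grab_frame("scene")[:,:,::-1]);cv2.imwrite("pics/top13.png",grab_frame("top")[:,:,::-1])
a=cv2.resize(cv2.imread("pics/scene13.png")[90:384,0:400],None,fx=1,fy=1)
cv2.imwrite("pics/z13.png",np.hstack([a,cv2.imread("pics/w13.png")[:294,:400]]))
E
```

```text
43.45 G [ 0.497  -0.2823  0.393 ] tcp [ 0.4979 -0.2846  0.548 ] jawyaw 9.74 xax [-0.006  0.015 -1.   ] w 0.0302 F [ 0.5 -0.9 -2.2]
shift [ 0.0005 -0.1635 -0.0209]
turn -0.16
43.45 [ 0.4979 -0.2846  0.548 ] [[-0.006, -0.169, 0.986], [0.015, 0.985, 0.169], [-1.0, 0.016, -0.003]]
```

View pics/z13.png

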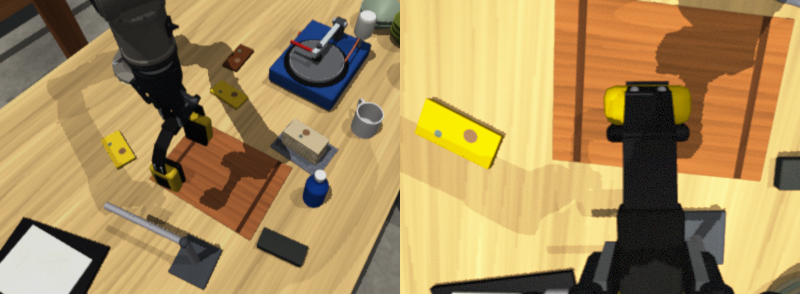

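```bash
python3 - <<'E'
from h import *
t=cam("top");s=cam("scene")
print(two(t,(416.1,215.2),s,(107,297)),two(t,(398.8,142.3),s,(184,330)))
im=cv2.imread("pics/top0.png");H,S,V=cv2.split(cv2.cvtColor(im,cv2.COLOR_BGR2HSV))
for r in range(150,215,8):
    k=np.flatnonzero((S[r,395:425]<70)&(V[r,395:425]>60))+395;u=k.mean();print(r,k,plane(t,(u,r),.167).round(4))
E
```

```text
(array([ 0.39817772, -0.46784728,  0.16031253]), np.float64(0.0007600002460284576)) (array([ 0.59907483, -0.42561573,  0.179758  ]), np.float64(0.0009728591218050889))
150 [398 399 400 401 402] [ 0.5804 -0.432   0.167 ]
158 [396 400 401 402 403 404] [ 0.5575 -0.4335  0.167 ]
166 [402 403 404 405 406] [ 0.5348 -0.4405  0.167 ]
174 [404 405 406 407 408] [ 0.5121 -0.4447  0.167 ]
182 [406 407 408 409 410] [ 0.4896 -0.4489  0.167 ]
190 [408 409 410 411 412] [ 0.4672 -0.4531  0.167 ]
198 [410 411 412 413 414] [ 0.445  -0.4572  0.167 ]
206 [412 413 414 415 416] [ 0.4229 -0.4614  0.167 ]
214 [414 415 416 417 418] [ 0.4008 -0.4655  0.167 ]
```

Request:
{"fn": "servo_tool", "kwargs": {
  "motion": [
    [0,-0.03,-0.005,-0.6,1],
    [0,-0.07,-0.01,-0.6,1],
    [0,-0.11,-0.02,-0.6,1],
    [0,-0.145,-0.025,-0.6,1],
    [0,-0.163,-0.025,-0.6,1],
    [0,-0.163,-0.025,-0.6,1],
    [0,-0.163,-0.025,-0.6,1]
  ]
}}

```text
clock: 44.3
tcp_pos: [0.5014, -0.4468, 0.5442]
orientation: [-0.128, 1.572, 0.158]
contact_force: [0.3, -0.0, -2.0]
grip_width: 0.0301
```

```bash
python3 st.py .5 -.447 .23 10.4; python3 - <<'E'
from h import *
cv2.imwrite("pics/scene14.png",grab_frame("scene")[:,:,::-1])
E
```

```text
44.3 G [ 0.5003 -0.444   0.3892] tcp [ 0.5014 -0.4468  0.5442] jawyaw 10.42 xax [-0.007  0.018 -1.   ] w 0.0301 F [ 0.3 -0.  -2. ]
shift [ 0.1592 -0.006  -0.0003]
turn 0.02
```

Request:
{"fn": "servo_tool", "kwargs": {
  "motion": [
    [0.01,-0.003,0,0,1],
    [0.04,-0.004,0,0,1],
    [0.07,-0.005,0,0,1],
    [0.1,-0.005,0,0,1],
    [0.13,-0.006,0,0,1],
    [0.155,-0.006,0,0,1],
    [0.165,-0.006,0,0,1],
    [0.165,-0.006,0,0,1]
  ]
}}

```text
clock: 45.15
tcp_pos: [0.5015, -0.4481, 0.3779]
orientation: [-0.128, 1.573, 0.161]
contact_force: [-0.4, 0.3, -2.1]
grip_width: 0.0302
```

```bash
python3 st.py .5 -.447 .208 10.4; python3 - <<'E'
from h import *
a=grab_frame("scene")[:,:,::-1][180:380,60:300];cv2.imwrite("pics/z15.png",cv2.resize(a,None,fx=3,fy=3,interpolation=2))
E
```

```text
45.15 G [ 0.5001 -0.445   0.223 ] tcp [ 0.5015 -0.4481  0.3779] jawyaw 10.54 xax [-0.009  0.02  -1.   ] w 0.0302 F [-0.4  0.3 -2.1]
shift [ 0.0149 -0.0023 -0.0004]
turn 0.14
```

View pics/z15.png

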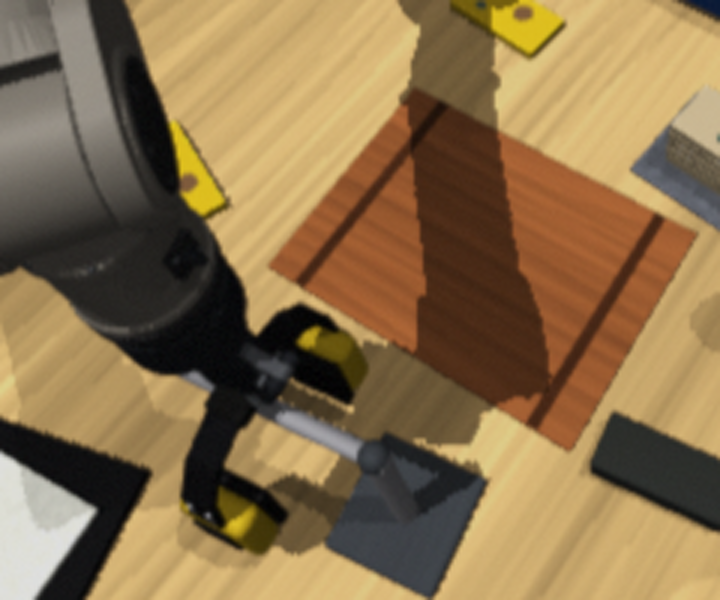

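Request:
{"fn": "servo_tool", "kwargs": {
  "motion": [
    [0.006,-0.002,0,0,1],
    [0.012,-0.002,0,0,1],
    [0.016,-0.002,0,0,1],
    [0.017,-0.002,0,0,1],
    [0.017,-0.002,0,0,1]
  ]
}}

```text
clock: 45.7
tcp_pos: [0.502, -0.4504, 0.3626]
orientation: [-0.129, 1.571, 0.159]
contact_force: [-0.3, 0.2, -2.7]
grip_width: 0.0303
```

```bash
python3 st.py .5 -.447 .206 10.4
```

```text
45.7 G [ 0.501  -0.4475  0.2076] tcp [ 0.502  -0.4504  0.3626] jawyaw 10.51 xax [-0.007  0.019 -1.   ] w 0.0303 F [-0.3  0.2 -2.7]
shift [ 0.0016  0.0006 -0.0009]
turn 0.11
```

Still carrying weight (-2.7 N); ease down 3 mm more.

Request:
{"fn": "servo_tool", "kwargs": {
  "motion": [
    [0.0015,0,0,0,1],
    [0.003,0,0,0,1],
    [0.003,0,0,0,1],
    [0.003,0,0,0,1]
  ]
}}

```text
clock: 46.1
tcp_pos: [0.5021, -0.4504, 0.3603]
orientation: [-0.13, 1.57, 0.159]
contact_force: [-2.1, 1.6, 3.3]
grip_width: 0.03
```

Request:
{"fn": "servo_tool", "kwargs": {
  "motion": [
    [0,0,0,0,0.2],
    [0,0,0,0,0.1],
    [0,0,0,0,0],
    [0,0,0,0,-0.2],
    [0,0,0,0,-0.4],
    [0,0,0,0,-0.4],
    [-0.03,0,0,0,-0.4],
    [-0.07,0,0,0,-0.4]
  ]
}}

```text
clock: 46.9
tcp_pos: [0.5021, -0.4512, 0.4285]
orientation: [-0.127, 1.574, 0.162]
contact_force: [0.4, -0.9, 0.1]
grip_width: 0.06
```

Request:
{"fn": "servo_tool", "kwargs": {
  "motion": [
    [-0.05,0,0,0,-1],
    [-0.1,0.03,0,0,-1],
    [-0.14,0.08,0,0,-1],
    [-0.14,0.13,0,0,-1],
    [-0.14,0.17,0,0,-1],
    [-0.14,0.2,0,0,-1],
    [-0.14,0.2,0,0,-1]
  ]
}}

```text
clock: 47.6
tcp_pos: [0.4671, -0.252, 0.5745]
orientation: [-0.133, 1.572, 0.168]
contact_force: [0.2, -0.3, 0.7]
grip_width: 0.0853
```

```bash
python3 st.py; python3 - <<'E'
from h import *
s=grab_frame("scene")[:,:,::-1];t=grab_frame("top")[:,:,::-1]
cv2.imwrite("pics/scF.png",s);cv2.imwrite("pics/topF.png",t)
cv2.imwrite("pics/zF.png",np.vstack([np.hstack([s[100:384,60:460]]), t[90:240,80:480]]))
E
```

```text
47.6 G [ 0.4658 -0.2486  0.4196] tcp [ 0.4671 -0.252   0.5745] jawyaw 10.98 xax [-0.008  0.022 -1.   ] w 0.0853 F [ 0.2 -0.3  0.7]
```

View pics/zF.png

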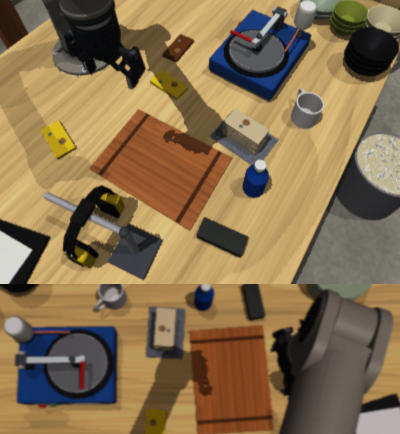

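```bash
python3 - <<'E'
from h import *
def pin(im,box):
    H,S,V=cv2.split(cv2.cvtColor(im,cv2.COLOR_BGR2HSV));m=(((H<6)|(H>174))&(S>150)&(V>70)).astype(np.uint8)
    k=max(cv2.findContours(m[:200],0,1)[0],key=cv2.contourArea);return k.reshape(-1,2).mean(0)
s=pin(cv2.imread("pics/scF.png"),0);t=pin(cv2.imread("pics/topF.png"),0);print(s,t,two(cam("scene"),s,cam("top"),t))
a=cv2.imread("pics/scF.png")[260:384,60:240].astype(int);b=grab_frame("scene")[:,:,::-1][260:384,60:240].astype(int);print("ears motion diff",abs(a-b).mean())
print(hand_in())
E
```

```text
[300.97619048 135.57142857] [161.48214286 181.        ] (array([0.500741  , 0.24189166, 0.14981761]), np.float64(0.0007145189122959833))
ears motion diff 1.1078255675029869
the job is handed in; nothing more can be done
None
```

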